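# Set up the lidded tea bowl and the strainer on the tea tray

### The job

Get the tea tray ready for brewing. Build up the lidded tea bowl on the middle of the round bamboo mat, from the bottom upwards: first the wooden saucer, then the bowl in the saucer's well, then the lid on the bowl; and also sit the steel strainer in the mouth of the serving pitcher (before or after, as you like). Set every piece down gently, never letting it drop, and leave the pitcher, the teapot and the two small cups where they stand.

Things in the scene. Friction and masses are not known exactly. Their poses are not given: they have to be found in the camera images.
- saucer: Loose walnut saucer, 90 g: a flat rectangular slab with rounded corners, 104 x 64 x 14 mm, with a round well in its top, 52 mm across and 5 mm deep (floor 9 mm above the underside). Lies flat on the table. Origin: centre of the underside; x along its length, y across (64 mm: grip it here, by its long edges), z up. It may end turned any way.
- bowl: Loose pale grey-green (celadon) tea bowl, open, upright on the table, 50 mm tall, 120 g. Outside 65 mm across at the rim, 63 mm at 27 mm height, foot 40 mm (about 6 mm of play each way in the saucer's well). Wall 3.5 mm; mouth 58 mm inside. Grip it across the upper half. Origin: centre of the underside, z up.
- lid: Loose celadon lid of the tea bowl, 60 g, 65 mm across, 34 mm tall: a locating ring below (49 mm across, 6 mm high) goes inside the bowl's mouth and the disc rests on the rim; round knob on top, 21 mm across, 18 to 34 mm above the underside. Lies knob up on the table, on its ring. Origin: centre of the ring's underside. Seated: origin 44 mm above the bowl's.
- strainer: Loose steel tea strainer, 60 g: a tapering cup (foot 34 mm, top 41 mm across, 20 mm high) under a round flange 68 mm across, 6 mm thick (20 to 26 mm above the foot), with two opposite flat ears, 18 mm wide, reaching 46 mm out. Stands on its foot on the table; grip the flange across y, clear of the ears. Origin: centre of the foot's underside; x along the ears. Seated: 46 mm above the pitcher's.
- mat: Round woven bamboo mat, 120 mm across, 4 mm thick, fixed on the deck of the tea tray, near one end of it: the saucer goes in its middle. Origin: centre of its underside (on the deck).
- pitcher: Celadon serving pitcher, loose, 260 g, on the deck of the tray at the end without the mat. Straight cylinder 57 mm across, 66 mm tall, open mouth 51 mm inside. Spout at +x (reaches 45 mm from the axis, just below the rim), loop handle at -x (reaches 56 mm, 8 mm below the rim). Origin: centre of the underside. The strainer sits in its mouth, ears pointing any way.
- tray: Dark slatted wooden tea tray, fixed, 220 (x) x 380 (y) x 32 mm; the deck is 26 mm above the table, its frame 6 mm higher. Origin: centre of its underside, on the table. A little clay toad, not part of the job, squats on its near edge.
- cup_a: Small dark clay cup, 50 mm across the rim, 30 mm tall, loose, on the deck of the tray between mat and pitcher: leave it. Origin: centre of the underside.
- cup_b: A second cup like it, 50 mm across and 30 mm tall, on the table in front of the tray: leave it. Origin: centre of the underside.
- teapot: Dark clay teapot with its lid on, 91 mm tall, body 100 mm across, spout to +x (82 mm from the axis), handle to -x (85 mm), loose, on the table to the left of the tray: leave it. Origin: centre of the underside.

How it is judged:
On the way, in this order (a step that is already met when the one before it is completed fails the run):
1. the saucer lies flat on the middle of the mat, let go, before the bowl is on it (horizontal distance between saucer and mat below 0.015 m and z of saucer in the frame of mat between 0.001 and 0.008 m and angle between saucer's own z axis and vertical below 0.08 rad and contact force between the fingers and saucer below 0.01 N), for 0.2 s.
2. the bowl stands in the well of the saucer on the mat, let go, before the lid is on it (horizontal distance between saucer and mat below 0.015 m and z of saucer in the frame of mat between 0.001 and 0.008 m and angle between saucer's own z axis and vertical below 0.08 rad and horizontal distance between bowl and saucer below 0.009 m and z of bowl in the frame of saucer between 0.006 and 0.0125 m and angle between bowl's own z axis and vertical below 0.1 rad and contact force between the fingers and bowl below 0.01 N), for 0.2 s.
3. the lid is seated on the bowl on the saucer on the mat (horizontal distance between saucer and mat below 0.015 m and z of saucer in the frame of mat between 0.001 and 0.008 m and angle between saucer's own z axis and vertical below 0.08 rad and horizontal distance between bowl and saucer below 0.009 m and z of bowl in the frame of saucer between 0.006 and 0.0125 m and angle between bowl's own z axis and vertical below 0.1 rad and horizontal distance between lid and bowl below 0.008 m and z of lid in the frame of bowl between 0.04 and 0.0475 m and angle between lid's own z axis and vertical below 0.12 rad), for 0.2 s.
At the end, for the whole second after the job is handed in: Saucer flat on the mat within 15 mm of its middle; bowl upright in the well, within 9 mm of centre; lid level on the bowl, ring inside, within 8 mm; strainer level in the upright pitcher, flange on the rim, within 9 mm; all released, at rest (all of step 3 and horizontal distance between strainer and pitcher below 0.009 m and z of strainer in the frame of pitcher between 0.043 and 0.0495 m and angle between strainer's own z axis and vertical below 0.12 rad and linear speed of each of saucer, bowl, lid, strainer, pitcher below 0.02 m/s and angle between pitcher's own z axis and vertical below 0.1 rad); the robot touches nothing.
It fails at once if the pitcher pushed more than 30 mm or tipped (distance of pitcher from where it was at the start of the episode above 0.03 m or angle between pitcher's own z axis and vertical above 0.35 rad).
It fails at once if a small cup or the teapot moved more than 25 mm or tipped (distance of any of cup_a, cup_b, teapot from where it was at the start of the episode above 0.025 m or angle between any of cup_a, cup_b, teapot's own z axis and vertical above 0.35 rad).
It fails at once if the saucer, bowl, lid or strainer dropped: falling free, not held, faster than 0.6 m/s (a fall of about 20 mm) ((linear speed of saucer above 0.6 m/s and contact force between the fingers and saucer below 0.01 N) or (linear speed of bowl above 0.6 m/s and contact force between the fingers and bowl below 0.01 N) or (linear speed of lid above 0.6 m/s and contact force between the fingers and lid below 0.01 N) or (linear speed of strainer above 0.6 m/s and contact force between the fingers and strainer below 0.01 N)).
It also fails if it takes over 120 s, if anything falls off the work surface, if the arm or the gripper's body presses on something with over 40 N, if the wrist force passes 120 N, or if a joint passes its speed limit or range.

### The arm

A 6-joint arm with a two-finger parallel gripper is mounted at the origin on the work surface. World frame = base frame: x ahead of the robot, y to its left, z up, the work surface at z = 0. Lengths are in m, angles in rad, forces in N, time in s.
With the tool pointing down it reaches from about 0.325 to 0.85 m from the base axis. Payload 15.5 kg.
Tool frame: the origin (TCP) lies between the finger pads; the fingertips stand 14 mm ahead of it and the grasp point (between the pads) lies 5 mm behind it; y points along the fingers, z is the direction in which the jaws open and shut, and the axes are right-handed (so a half turn about y gives the same grasp; the last joint's range is limited). The gripper opens to 91 mm and grips with 3 to 60 N. Pads are 32 mm wide; open, the fingers measure 118 mm over their backs; the gripper's body (76 mm by 178 mm) begins 60 mm behind the grasp point.
Start: joints at [-1.379, 0.494, 1.345, -0, 1.302, -0.096], TCP at [0.177, -0.599, 0.228] pointing down, gripper open.
Joint ranges: [-2.91, 2.91], [-0.82, 2.16], [0.22, 2.67], [-1.22, 4.37], [0.12, 2.79], [-3.08, 3.08]. Speed limits (rad/s): [1.89, 1.89, 2.57, 3.01, 3.01, 3.01].

### API

Orientations are given as a unit quaternion [w, x, y, z].
In Python, from rig import get_obs, capture, camera_model, job_done, outline_of, place_of gives the robot as it stands. The module is installed in compiled form; this text tells all that it offers.
- The arm moves only by the tool move_arm, never from a script. Its argument "increments" is one flat list of numbers, 5 for each row, row after row: the closure in counts, from 0 (fully open) to 255 (shut), then the shift along the tool's x, y, z in mm, then the turn about the tool's y in degrees. A call has 1 to 10 rows; each row shifts and turns the commanded pose from where the row before left it, along the tool's axes as they then stand; what a row does not reach is not made up. A row lasts 1/10 s, in which the tool goes at most 50 mm and 8.59 degrees, less where a joint would pass 70% of its speed; a pose out of reach is approached as far as the arm can. A call with a gripper value outside its range is refused whole. The fingers move at their own pace and stop on an object; "grip_force" is the grip in N (left out, the last holds). Time passes only in rows, so rows that do not move let the fingers close. It gives the time, the measured TCP pose, the force and the opening at its end, in the units of the state.
- get_obs(): the state, without advancing time (a new reading comes with each control period).
- capture(name): name is "scene" or "top"; returns (picture, depth): 480x640x3 uint8, blue, green, red; 480x640 float32, m along the optical axis (not along the pixel's ray), 0 where there is no reading.
- camera_model(name): a dict with "vertical_fov" (degrees; the focal length in pixels is half the picture's height over the tangent of half this angle, whatever the lens; pixels are square), "cx", "cy" (the principal point, pixels), "dist_coeffs" ([k1, k2, p1, p2, k3] as OpenCV has them; the pictures are not rectified), "xyz" and "attitude" of the camera in the world. Camera axes: x right, y down, z forward; pixel columns grow to the right and rows downward; lengths in m; the calibration is good to about 2 mm. A picture is of the moment at which its call begins. camera_model takes no time and is no camera call.
- job_done(): hands the job in, once; it reports no verdict.
Trained networks look in the newest picture that a camera, given by its name, has taken for a name from the list of things; names that differ only in an ending like _2 or _b are one class to them, and where a whole thing is asked for, a point or a joint stands for the part that bears it (a point fixed in the world has none). Each returns a list of dicts, best first, with "p" (0 to 1); they miss things now and then, are a little off and sometimes report something else, mostly with a low value. They report only what shows in the picture. A call takes as long as a camera call.
- outline_of(camera, query): "region" (480x640 bool, what is visible of it) and "xy" ([column, row] in pixels, amid what is visible of it).
- place_of(camera, query): "xy" ([column, row] in pixels: a listed point, or the origin of a listed thing).
The state is a dict: "time": time; "q": joint angles; "joint_velocities": joint speeds; "joint_efforts": joint torques, N m; "tcp_pos": TCP position; "orientation": TCP orientation; "ft_force": force on the tool from outside, world axes, zero at the start; "ft_torque": the same for the moment, N m; "gripper_width": opening from 0.0 (shut) to 1.0 (fully open).
Only numpy, scipy, OpenCV 4.12 (cv2) and the standard library are available. Lean on these libraries where they do the work, as an engineer would, in place of code of your own. Each camera call takes 0.05 s, during which the arm holds its last target.

## Working session

There is one attempt and no reset: what is moved stays moved. The work goes in short steps, Python scripts to look and compute and a tool call to move; the robot and the scene stay as the last step left them, time stands still between calls to the robot, and variables do not carry over. Pictures are saved under pics/ and viewed, and the job is handed in when it is done.

Besides the shell and the picture viewer there is one more tool, called after "Emit:" as a command line: name --argument value ..., lists and objects as JSON in quotes. move_arm: Moves the arm, as the interface text tells. Its arguments: {"type":"object","properties":{"increments":{"type":"array"},"grip_force":{"type":"number"}},"required":["increments"]}

```bash
mkdir -p pics
python3 - <<'E'
from rig import *
import cv2,json
print(get_obs())
for n in("scene","top"):
    p,d=capture(n); cv2.imwrite(f"pics/{n}0.png",p); print(n,camera_model(n),d.min(),d.max())
E
```

```text
{'time': 0.0, 'q': array([-1.37950647e+00,  4.94181330e-01,  1.34612601e+00, -1.86567438e-05,
        1.30249557e+00, -9.54426279e-02]), 'joint_velocities': array([ 1.04726562e-04,  9.69872594e-04,  1.55480509e-03,  1.10423615e-03,
       -1.87948920e-03, -2.48080696e-05]), 'joint_efforts': array([-3.06117756e-03, -8.78828073e+01, -3.81852865e+01,  7.05148978e-02,
        5.33847220e-02, -1.48051831e-04]), 'tcp_pos': array([ 0.17672507, -0.59911866,  0.22734114]), 'orientation': array([ 0.10100319, -0.10105689,  0.70027904, -0.69942485]), 'ft_force': array([-0.76762214,  0.65481656,  0.23102849]), 'ft_torque': array([-0.01276126,  0.04081566, -0.04212852]), 'gripper_width': 1.0030620681655444}
scene {'vertical_fov': 54.060208648658104, 'cx': 324.264099322352, 'cy': 241.51748530149035, 'dist_coeffs': array([-0.09239356,  0.        ,  0.        ,  0.        ,  0.        ]), 'xyz': array([ 1.25407789, -0.40966879,  0.59238601]), 'attitude': array([-0.41367912,  0.76784731,  0.4365083 , -0.22077276])} 0.0 3.7008936
top {'vertical_fov': 47.1046232831487, 'cx': 320.6900916515485, 'cy': 232.19713290517348, 'dist_coeffs': array([0.02927848, 0.        , 0.        , 0.        , 0.        ]), 'xyz': array([ 0.46789295, -0.00256487,  1.15101832]), 'attitude': array([ 0.03387791, -0.70118903,  0.7115796 , -0.02899486])} 0.0 2.0042756
```

View pics/scene0.png

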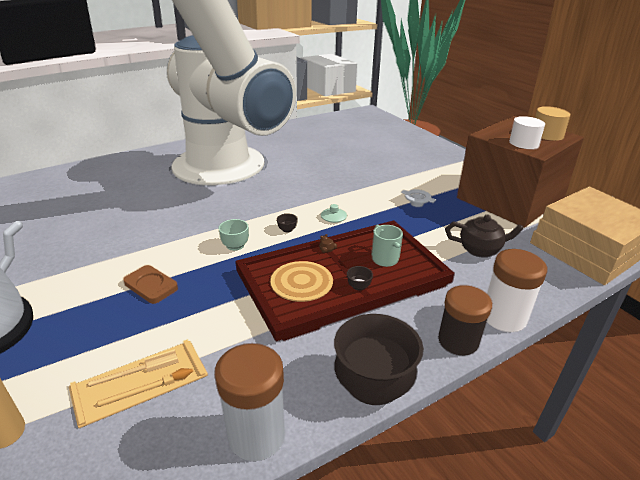

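View pics/top0.png

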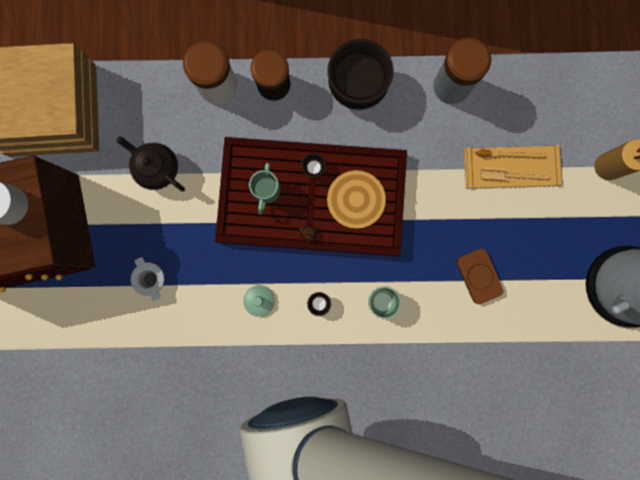

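The top view shows the saucer at about (480,276), bowl (384,302), cup_b (319,303), lid (259,301), strainer (148,278), mat (356,199), pitcher (264,186) and cup_a (314,166). Next I'll measure their positions.

```bash
cat > h.py <<'E'
from rig import *
import numpy as np, cv2
from scipy.spatial.transform import Rotation as R
def cam(n):
    m=camera_model(n); f=240/np.tan(np.radians(m["vertical_fov"])/2)
    K=np.array([[f,0,m["cx"]],[0,f,m["cy"]],[0,0,1]]); q=m["attitude"]
    return K,m["dist_coeffs"],m["xyz"],R.from_quat([q[1],q[2],q[3],q[0]]).as_matrix()
def rays(n,px):
    K,D,t,M=cam(n); u=cv2.undistortPoints(np.array(px,float).reshape(-1,1,2),K,D).reshape(-1,2)
    return t,np.c_[u,np.ones(len(u))]@M.T
def atz(n,px,z):
    t,r=rays(n,px); return t+r*((z-t[2])/r[:,2])[:,None]
def cloud(n,mask,d):
    v,u=np.nonzero(mask&(d>0)); t,r=rays(n,np.c_[u,v]); return t+r*d[v,u][:,None]
E
python3 - <<'E'
from h import *
import pickle
out={}
for n in("top","scene"):
    p,d=capture(n); out[n]=(p,d)
    for q in("saucer","bowl","lid","strainer","mat","pitcher","cup_a","teapot","tray"):
        o=outline_of(n,q); out[n,q]=o
        pl=place_of(n,q); out[n,q,'p']=pl
        print(n,q,[(round(x["p"],2),np.round(x["xy"]).astype(int).tolist(),int(x["region"].sum())) for x in o[:2]],[(round(x["p"],2),np.round(x["xy"],1).tolist()) for x in pl[:2]])
        if o:
            c=cloud(n,o[0]["region"],d); print("   ",np.round(np.median(c,0),3),np.round(np.percentile(c,2,axis=0),3),np.round(np.percentile(c,98,axis=0),3))
pickle.dump(out,open("o.pkl","wb"))
E
```

```text
top saucer [(0.69, [481, 278], 1684)] [(0.78, [480.3, 277.5])]
    [ 0.474 -0.32   0.012] [ 0.423 -0.359  0.002] [ 0.523 -0.279  0.018]
top bowl [(0.61, [383, 299], 811)] [(0.75, [380.2, 300.6]), (0.64, [318.1, 304.2])]
    [ 0.424 -0.123  0.015] [ 0.396 -0.149  0.006] [ 0.453 -0.092  0.052]
top lid [(0.88, [260, 301], 780)] [(0.58, [259.3, 299.0])]
    [0.43  0.133 0.014] [0.401 0.105 0.007] [0.458 0.162 0.036]
top strainer [(0.94, [144, 280], 960)] [(0.88, [148.8, 276.5]), (0.66, [316.1, 303.4])]
    [0.478 0.362 0.025] [0.442 0.329 0.002] [0.515 0.389 0.03 ]
top mat [(0.56, [356, 200], 2722)] [(0.66, [356.7, 197.9])]
    [ 0.634 -0.068  0.031] [ 0.58  -0.123  0.025] [ 0.689 -0.014  0.035]
top pitcher [] [(0.68, [266.5, 188.8])]
top cup_a [(0.93, [311, 165], 452), (0.7, [318, 306], 468)] [(0.95, [317.7, 304.5])]
    [0.706 0.018 0.038] [ 0.681 -0.004  0.028] [0.724 0.04  0.059]
top teapot [(0.57, [151, 166], 2137)] [(0.83, [161.6, 169.6])]
    [0.705 0.338 0.063] [0.661 0.29  0.036] [0.756 0.401 0.087]
top tray [(0.73, [258, 303], 805), (0.55, [300, 197], 15554)] [(0.85, [314.6, 19
[... 804 characters left out ...]
1964), (0.19, [358, 276], 495)] [(0.79, [300.5, 281.2])]
    [ 0.642 -0.072  0.029] [ 0.584 -0.124  0.027] [ 0.694 -0.017  0.031]
scene pitcher [(0.61, [385, 244], 1059)] [(0.88, [384.1, 259.9])]
    [0.672 0.105 0.07 ] [0.634 0.086 0.029] [0.694 0.141 0.091]
scene cup_a [(0.83, [287, 219], 333), (0.64, [358, 277], 508)] [(0.86, [357.3, 287.9]), (0.84, [286.6, 229.5])]
    [0.424 0.012 0.019] [ 0.402 -0.012 -0.001] [0.45  0.033 0.029]
scene teapot [(0.69, [480, 236], 1764)] [(0.8, [476.3, 249.1])]
    [0.728 0.321 0.053] [0.666 0.285 0.01 ] [0.76  0.396 0.082]
scene tray [(0.83, [341, 282], 11396)] [(0.97, [342.6, 280.6])]
    [ 0.694 -0.001  0.025] [ 0.537 -0.17   0.007] [0.768 0.201 0.032]
```

```bash
cat > fit.py <<'E'
from h import *
from scipy.optimize import least_squares
def disc(P,rmin,rmax,c0):   # fit a centre maximizing points within band [rmin,rmax]
    f=lambda c:(lambda r:np.maximum(r-rmax,0)+np.maximum(rmin-r,0))(np.hypot(*(P-c).T))
    s=least_squares(f,c0,loss="soft_l1",f_scale=.001); return s.x
def roi(n,d,c,r,z0,z1):
    C=cloud(n,np.ones(d.shape,bool),d); k=(np.hypot(C[:,0]-c[0],C[:,1]-c[1])<r)&(C[:,2]>z0)&(C[:,2]<z1); return C[k]
def enc(P):
    c,r=cv2.minEnclosingCircle(P[:,:2].astype(np.float32)*1000); return np.round(c,1),round(r,1)
E
python3 - <<'E'
from fit import *
import pickle
o=pickle.load(open("o.pkl","rb"))
for n in("top","scene"):
    p,d=o[n]
    print(n)
    for nm,c,r,z0,z1 in [("saucer",(.477,-.32),.075,.008,.02),("bowl",(.426,-.122),.045,.044,.056),("bowl_all",(.426,-.122),.045,.02,.056),("lidknob",(.43,.133),.045,.026,.04),("liddisc",(.43,.133),.045,.006,.04),("strainer",(.479,.36),.06,.015,.032),("mat",(.636,-.07),.07,.0278,.036),("pitcher",(.672,.105),.034,.086,.098),("pitcher+",(.672,.105),.07,.05,.1),("cup_a",(.70,.018),.035,.05,.062),("cup_b",(.423,.012),.035,.024,.034),("toad",(.58,.02),.05,.035,.08)]:
        P=roi(n,d,c,r,z0,z1)
        if len(P)<5: print(nm,len(P));continue
        rc=cv2.minAreaRect(P[:,:2].astype(np.float32)*1000)
        print(f"{nm:9s}",len(P),"med",np.round(np.median(P,0)*1000,1),"enc",*enc(P),"rect",np.round(rc[0],1),np.round(rc[1],1),round(rc[2],1),"bb",np.round(P.min(0)*1000),np.round(P.max(0)*1000))
E
```

```text
top
saucer    1453 med [ 474.8 -320.7   13. ] enc [ 482.6 -325.2] 70.2 rect [ 480.7 -325.2] [115.4  90.2] 31.7 bb [ 419. -391.    8.] [ 544. -260.   20.]
bowl      188 med [ 423.4 -123.2   49.7] enc [ 424.6 -119.5] 32.1 rect [ 424.4 -119.3] [63.6 61.2] 89.0 bb [ 394. -151.   44.] [455. -87.  55.]
bowl_all  328 med [ 420.4 -129.6   47. ] enc [ 424.6 -119.5] 32.1 rect [ 424.4 -119.3] [63.6 61.2] 89.0 bb [ 394. -151.   20.] [455. -87.  55.]
lidknob   84 med [430.3 134.2  34.2] enc [430.2 134.5] 10.2 rect [430.2 134.2] [19.1 19.1] 25.1 bb [420. 125.  28.] [440. 143.  39.]
liddisc   782 med [430.2 132.9  14.5] enc [429.1 131.2] 43.6 rect [433.6 128.8] [71.3 77. ] 10.9 bb [393.  89.   6.] [465. 167.  39.]
strainer  775 med [477.5 361.7  26. ] enc [479.2 356.6] 46.0 rect [479.1 358.1] [78.7 67.4] 63.5 bb [435. 325.  15.] [523. 394.  31.]
mat       2595 med [634.6 -69.9  30.7] enc [636. -70.] 69.9 rect [634.3 -69.2] [137.3 134.8] 84.9 bb [ 567. -139.   28.] [702.  -1.  36.]
pitcher   119 med [680.  107.1  91. ] enc [668.5 107.6] 31.4 rect [665.  106.2] [54.6 44.7] 40.0 bb [639.  88.  86.] [7
[... 1507 characters left out ...]
-128.   28.] [699. -10.  33.]
pitcher   119 med [681.9 101.4  89.2] enc [670.6 105.5] 32.5 rect [668.8 104.7] [56.2 44.1] 40.4 bb [638.  86.  86.] [703. 138.  93.]
pitcher+  840 med [666.6 107.6  75.7] enc [655.7  82.6] 60.5 rect [673.1 102.4] [ 58.3 120.9] 48.6 bb [608.  40.  50.] [703. 143.  93.]
cup_a     162 med [703.8  17.1  53.6] enc [705.1  17. ] 25.8 rect [706.1  16.6] [48.5 48.9] 36.4 bb [681.  -8.  50.] [731.  41.  57.]
cup_b     95 med [426.3  12.5  27.3] enc [427.    8.9] 27.3 rect [426.8   9.8] [47.7 49.5] 88.6 bb [402. -14.  24.] [451.  34.  31.]
toad      168 med [573.5  26.   43.5] enc [571.7  28.6] 19.4 rect [572.3  30.8] [34.1 33.7] 70.6 bb [553.  12.  35.] [589.  47.  52.]
```

```bash
cat >> fit.py <<'E'
def tool():
    o=get_obs(); q=o["orientation"]; M=R.from_quat([q[1],q[2],q[3],q[0]]).as_matrix(); return o,M
def plan(tx,ty,tz,jaw=None):
    "target TCP (mm) and jaw-line direction (deg, mod 180): prints turn about tool y and shift in tool axes (after turning)"
    o,M=tool(); p=o["tcp_pos"]*1000
    a=np.degrees(np.arctan2(M[1,2],M[0,2])); t=0
    if jaw is not None:
        t=(jaw-a+90)%180-90   # ccw world turn
    Mt=R.from_euler("z",t,degrees=True).as_matrix()@M
    print("t",round(o["time"],2),"tcp",np.round(p,1),"jaw",round(a,1),"tooly",np.round(M[:,1],3),"q6",round(o["q"][5],2),"w",round(o["gripper_width"]*91,1),"F",np.round(o["ft_force"],1))
    d=np.array([tx,ty,tz])-p
    print("  turn about tool y:",round(-t,1)," shift after turn (tool xyz mm):",np.round(Mt.T@d,1)," world",np.round(d,1),"before-turn",np.round(M.T@d,1))
E
python3 - <<'E'
from fit import *
import pickle
o=pickle.load(open("o.pkl","rb"))
for n in("top","scene"):
    p,d=o[n]
    for q in("saucer","strainer","mat"):
        m=o[n,q][0]["region"]; P=cloud(n,m,d)
        z0={"saucer":.008,"strainer":.017,"mat":.026}[q]; P=P[P[:,2]>z0]
        # drop sparse edge points
        rc=cv2.minAreaRect(P[:,:2].astype(np.float32)*1000)
        c=np.cov(P[:,:2].T); w,v=np.linalg.eigh(c); 
        ct=np.c_[np.nonzero(m)[1],np.nonzero(m)[0]]
        z={"saucer":.014,"strainer":.026,"mat":.030}[q]
        cn,_=cv2.findContours(m.astype(np.uint8),0,2); cn=max(cn,key=len).reshape(-1,2)
        W=atz(n,cn,z)[:,:2]*1000; r2=cv2.minAreaRect(W.astype(np.float32))
        print(n,q,np.round(rc[0],1),np.round(rc[1],1),round(rc[2],1),"pca",np.round(np.degrees(np.arctan2(v[1,1],v[0,1])),1),"silh",np.round(r2[0],1),np.round(r2[1],1),round(r2[2],1),"enc",cv2.minEnclosingCircle(W.astype(np.float32)))
    L=roi(n,d,(.431,.133),.05,-.01,.05); r=np.hypot(L[:,0]-.4315,L[:,1]-.133)*1000
    print("lid profile",[(a,round(float(np.median(L[(r>=a)&(r<a+4),2]))*1000,1)) for a in range(0,44,4)])
    B=roi(n,d,(.5,.48),.09,.05,.3); print("box",len(B), (np.round(B.min(0),3),np.round(B.max(0),3)) if len(B) else "")
plan(480,-322,100,111.4)
E
```

```text
top saucer [ 473.7 -320. ] [104.6  67.4] 21.4 pca -156.3 silh [ 474.6 -320.1] [107.3  70.3] 23.8 enc ((473.4845886230469, -318.2586364746094), 56.89631271362305)
top strainer [479.4 359. ] [74.2 66.5] 66.9 pca -152.5 silh [478.6 358. ] [72.9 66.7] 66.8 enc ((479.0028381347656, 356.5205383300781), 44.70311737060547)
top mat [635.4 -69.1] [119.5 119.2] 55.5 pca 87.0 silh [635.  -69.3] [119.7 118.8] 55.3 enc ((634.1603393554688, -67.8461685180664), 61.574668884277344)
lid profile [(0, 34.4), (4, 34.2), (8, 22.9), (12, 16.7), (16, 16.2), (20, 14.9), (24, 12.9), (28, 10.6), (32, 1.6), (36, 1.1), (40, 1.1)]
box 4167 (array([0.48 , 0.472, 0.05 ]), array([0.589, 0.568, 0.186]))
scene saucer [ 478.  -320.9] [105.2  66. ] 21.4 pca -160.4 silh [ 486.  -321.8] [116.   70.7] 22.1 enc ((486.6299133300781, -322.4163818359375), 62.664398193359375)
scene strainer [478.6 356.9] [72.  70.5] 65.3 pca -164.6 silh [488.5 351.7] [68.  91.4] 75.3 enc ((486.3315734863281, 342.3394470214844), 47.17279052734375)
scene mat [638.  -68.7] [113.7 121.5] 63.4 pca 151.3 silh [641.  -71.1] [113.8 120.9] 60.3 enc ((639.263671875, -72.5864028930664), 61.6380500793457)
lid profile [(0, 32.0), (4, 31.4), (8, 23.4), (12, 15.7), (16, 13.4), (20, 12.3), (24, 9.6), (28, 6.9), (32, -0.5), (36, -1.0), (40, -0.8)]
box 1834 (array([0.493, 0.469, 0.05 ]), array([0.589, 0.57 , 0.18 ]))
t 2.0 tcp [ 176.8 -599.5  227.9] jaw -73.6 tooly [-0. -0. -1.] q6 -0.1 w 91.0 F [-0.1  0.3 -0.9]
  turn about tool y: -5.0  shift after turn (tool xyz mm): [-383.5  127.9 -147.7]  world [ 303.2  277.5 -127.9] before-turn [-369.3  127.9 -180.4]
```

Run:
```python
import cv2,numpy as np
p=cv2.imread("pics/top0.png")
a=cv2.resize(p[240:330,430:530],None,fx=4,fy=4,interpolation=2);b=cv2.resize(p[235:325,100:200],None,fx=4,fy=4,interpolation=2)
cv2.imwrite("pics/crop0.png",np.hstack([a,b]))
```

```text
(no output)
```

View pics/crop0.png

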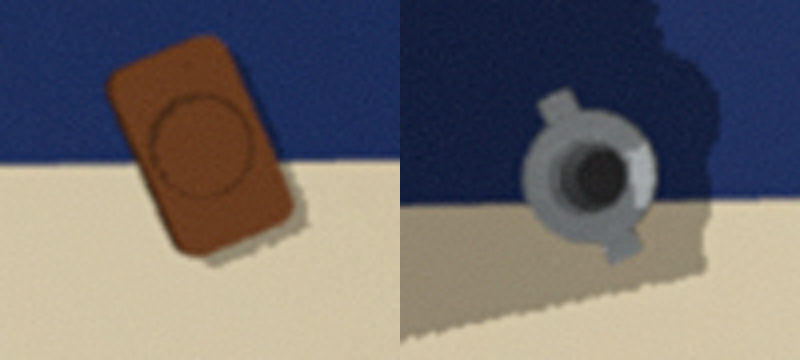

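Saucer: centre about (476,-320.5), long axis about 22.5° from x. Strainer ears at about 24°. I'll turn first, then move towards the saucer.

Emit:
move_arm --increments '[0, 0, 0, -40, -6.1, 0, 0, 0, -50, 0, 0, -10, 0, -45, 0, 0, -40, 0, -10, 0, 0, -45, 0, 0, 0, 0, -50, 0, 0, 0, 0, -50, 0, 0, 0, 0, -50, 0, 0, 0, 0, -50, 0, 0, 0, 0, -30, 0, 0, 0]' --grip_force 20

```text
time: 3.0
tcp_pos: [0.4284, -0.3379, 0.2281]
orientation: [-0.139, 0.138, -0.693, 0.694]
ft_force: [0.8, -0.4, -0.4]
gripper_width: 1.001
```

```bash
python3 -c "
from fit import *
plan(476,-320.5,60,112.5)"
```

```text
t 3.0 tcp [ 428.4 -337.9  228.1] jaw -67.4 tooly [ 0.001 -0.    -1.   ] q6 0.4 w 91.1 F [ 0.8 -0.4 -0.4]
  turn about tool y: 0.1  shift after turn (tool xyz mm): [-50.6 168.1   2. ]  world [  47.6   17.4 -168.1] before-turn [-50.5 168.1   2.1]
```

Emit:
move_arm --increments '[0, -25, 20, 1, 0, 0, -25, 40, 1, 0, 0, 0, 40, 0, 0, 0, 0, 40, 0, 0, 0, 0, 0, 0, 0, 0, 0, 0, 0, 0]'

```text
time: 3.6
tcp_pos: [0.4724, -0.3223, 0.0885]
orientation: [0.138, -0.138, 0.694, -0.693]
ft_force: [-0.4, -1.0, 0.5]
gripper_width: 0.998
```

Run:
```python
from fit import *
plan(476,-320.5,16.5,112.5)
p,d=capture("scene");t,_=capture("top")
cv2.imwrite("pics/s1.png",np.hstack([cv2.resize(p[180:380,20:270],(500,400)),cv2.resize(t[200:350,400:520],(300,375))[:400].copy() if 0 else cv2.resize(t[200:360,420:540],(300,400))]))
```

```text
t 3.6 tcp [ 472.4 -322.3   88.5] jaw -67.5 tooly [-0.001  0.001 -1.   ] q6 0.47 w 90.8 F [-0.4 -1.   0.5]
  turn about tool y: 0.0  shift after turn (tool xyz mm): [-4.  72.  -0.3]  world [  3.6   1.8 -72. ] before-turn [-4.  72.  -0.3]
```

View pics/s1.png

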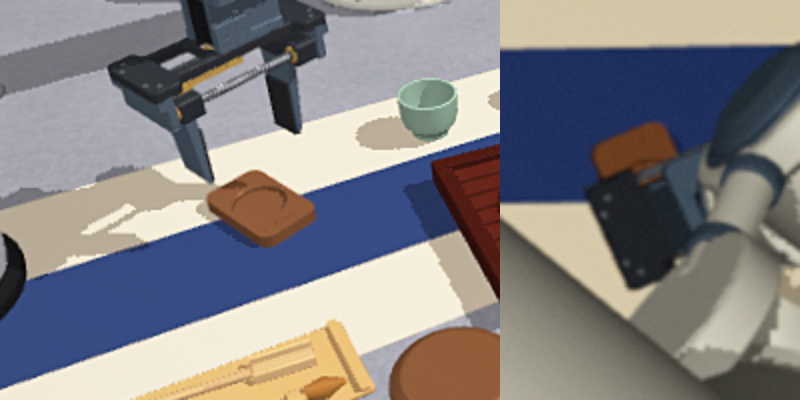

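The gripper is above the saucer with the jaws across its long edges. I'll go down and close.

Emit:
move_arm --increments '[0, -4, 35, 0, 0, 0, 0, 25, 0, 0, 0, 0, 12, 0, 0, 0, 0, 0, 0, 0, 100, 0, 0, 0, 0, 100, 0, 0, 0, 0, 100, 0, 0, 0, 0, 100, 0, 0, 0, 0, 100, 0, 0, 0, 0]' --grip_force 25

```text
time: 4.6
tcp_pos: [0.4765, -0.3211, 0.0167]
orientation: [-0.138, 0.138, -0.693, 0.694]
ft_force: [-1.4, 0.3, 9.4]
gripper_width: 0.706
```

Run:
```python
from fit import *
plan(636.5,-69.5,150)
```

```text
t 4.6 tcp [ 476.5 -321.1   16.7] jaw -67.5 tooly [ 0.001 -0.001 -1.   ] q6 0.48 w 64.2 F [-1.4  0.3  9.4]
  turn about tool y: 0  shift after turn (tool xyz mm): [-244.2 -133.3 -170.9]  world [160.  251.6 133.3] before-turn [-244.2 -133.3 -170.9]
```

Emit:
move_arm --increments '[100, 0, -10, 0, 0, 100, 0, -30, 0, 0, 100, 0, -40, 0, 0, 100, 0, -20, 0, 0, 100, 0, 0, 0, 0]'

```text
time: 5.1
tcp_pos: [0.4774, -0.3217, 0.1194]
orientation: [-0.139, 0.137, -0.692, 0.695]
ft_force: [-1.6, 0.2, -1.9]
gripper_width: 0.701
```

Run:
```python
from fit import *
plan(636.5,-69.5,150)
p,d=capture("scene")
cv2.imwrite("pics/s2.png",cv2.resize(p[150:350,50:300],(750,600)))
```

```text
t 5.1 tcp [ 477.4 -321.7  119.4] jaw -67.5 tooly [ 0.004 -0.003 -1.   ] q6 0.48 w 63.8 F [-1.6  0.2 -1.9]
  turn about tool y: 0  shift after turn (tool xyz mm): [-243.7  -30.8 -171.9]  world [159.1 252.2  30.6] before-turn [-243.7  -30.8 -171.9]
```

View pics/s2.png

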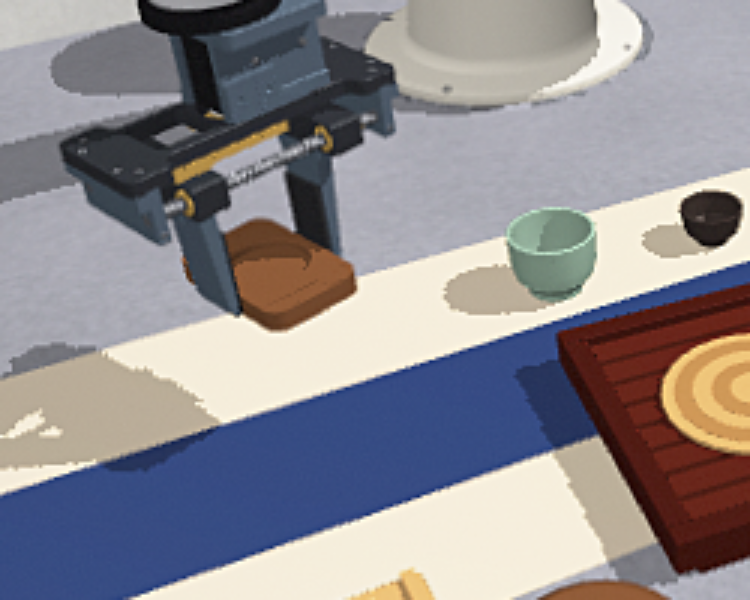

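The saucer is held level. I'll carry it over the mat.

Emit:
move_arm --increments '[100, -20, 0, -15, 0, 100, -35, 0, -25, 0, 100, -35, 0, -25, 0, 100, -35, 0, -25, 0, 100, -35, 0, -25, 0, 100, -35, 0, -25, 0, 100, -30, 0, -20, 0, 100, -19, 0, -12, 0, 100, 0, 0, 0, 0, 100, 0, 0, 0, 0]'

```text
time: 6.15
tcp_pos: [0.6348, -0.068, 0.1147]
orientation: [0.138, -0.139, 0.694, -0.693]
ft_force: [-0.3, -0.0, -0.9]
gripper_width: 0.701
```

Run:
```python
from fit import *
plan(636.5,-69.5,47)
p,d=capture("scene");t,dt=capture("top")
cv2.imwrite("pics/s3.png",np.hstack([cv2.resize(p[150:350,200:400],(500,500)),cv2.resize(t[120:280,300:400],(300,480))[:500] if 0 else cv2.resize(t[120:270,300:390],(300,500))]))
```

```text
t 6.15 tcp [634.8 -68.  114.7] jaw -67.4 tooly [-0.002  0.    -1.   ] q6 0.98 w 63.8 F [-0.3 -0.  -0.9]
  turn about tool y: 0  shift after turn (tool xyz mm): [-1.2 67.7  2.1]  world [  1.7  -1.5 -67.7] before-turn [-1.2 67.7  2.1]
```

View pics/s3.png

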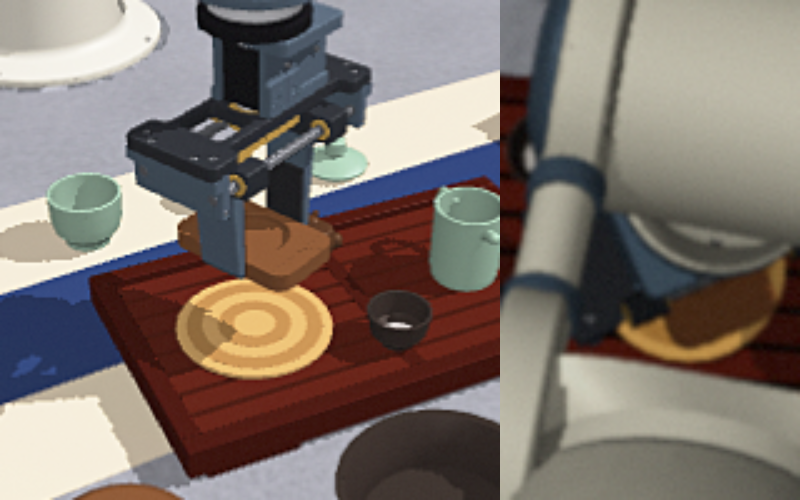

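Emit:
move_arm --increments '[100, -1, 20, 2, 0, 100, 0, 25, 0, 0, 100, 0, 13, 0, 0, 100, 0, 4, 0, 0, 100, 0, 2, 0, 0, 100, 0, 2, 0, 0, 100, 0, 1, 0, 0, 100, 0, 0, 0, 0]'

```text
time: 7.05
tcp_pos: [0.6375, -0.0699, 0.0494]
orientation: [-0.138, 0.138, -0.693, 0.694]
ft_force: [0.2, 0.3, -0.9]
gripper_width: 0.703
```

Run:
```python
from fit import *
plan(636.5,-69.5,47)
```

```text
t 7.05 tcp [637.5 -69.9  49.4] jaw -67.5 tooly [ 0.001 -0.    -1.   ] q6 0.98 w 63.9 F [ 0.2  0.3 -0.9]
  turn about tool y: 0  shift after turn (tool xyz mm): [ 0.8  2.4 -0.7]  world [-1.   0.4 -2.4] before-turn [ 0.8  2.4 -0.7]
```

Emit:
move_arm --increments '[100, 0, 1, 0, 0, 100, 0, 1, 0, 0, 100, 0, 0.5, 0, 0, 100, 0, 0, 0, 0]'

```text
time: 7.45
tcp_pos: [0.6373, -0.0698, 0.0468]
orientation: [-0.138, 0.138, -0.693, 0.694]
ft_force: [-2.6, 0.5, 5.0]
gripper_width: 0.701
```

Run:
```python
from fit import *
plan(636.5,-69.5,47)
p,d=capture("scene")
cv2.imwrite("pics/s4.png",cv2.resize(p[200:350,200:400],(800,600)))
```

```text
t 7.45 tcp [637.3 -69.8  46.8] jaw -67.5 tooly [ 0. -0. -1.] q6 0.98 w 63.8 F [-2.6  0.5  5. ]
  turn about tool y: 0  shift after turn (tool xyz mm): [ 0.6 -0.2 -0.6]  world [-0.8  0.3  0.2] before-turn [ 0.6 -0.2 -0.6]
```

View pics/s4.png

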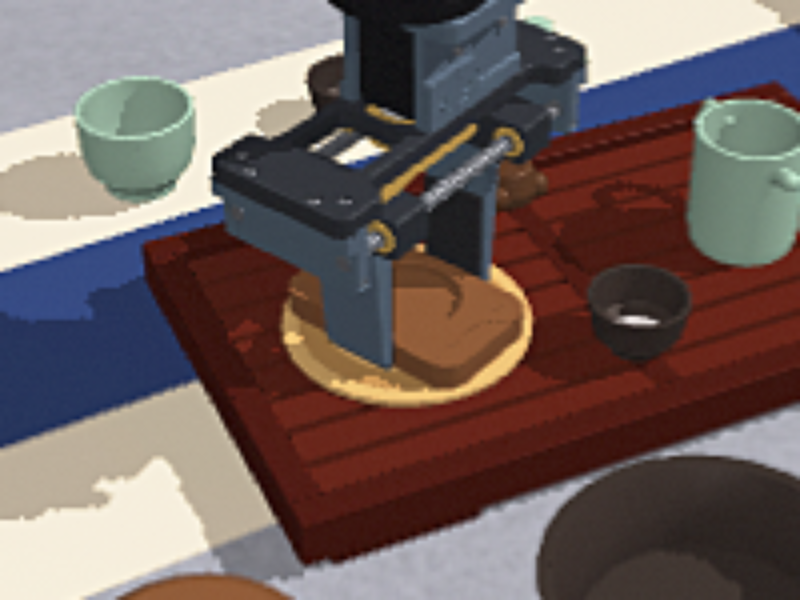

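The saucer is down on the mat: the force is 5 N upwards and it looks centred. I'll open slightly and go up.

Emit:
move_arm --increments '[54, 0, 0, 0, 0, 54, 0, 0, 0, 0, 54, 0, 0, 0, 0, 54, 0, -5, 0, 0, 54, 0, -20, 0, 0, 40, 0, -35, 0, 0, 0, 0, -40, 0, 0, 0, 0, -20, 0, 0, 0, 0, 0, 0, 0]'

```text
time: 8.4
tcp_pos: [0.6389, -0.0701, 0.1701]
orientation: [-0.14, 0.136, -0.693, 0.694]
ft_force: [0.3, -0.3, 0.4]
gripper_width: 0.993
```

Run:
```python
from fit import *
plan(425.5,-120.5,100)
p,d=capture("scene"); cv2.imwrite("pics/s5.png",cv2.resize(p[200:350,200:400],(800,600)))
o=outline_of("scene","saucer"); m=o[0]["region"]; P=cloud("scene",m,d); print(o[0]["p"],o[0]["xy"],len(P),np.round(np.median(P,0),3))
P=P[P[:,2]>.036]; print(cv2.minAreaRect(P[:,:2].astype(np.float32)*1000))
```

```text
t 8.4 tcp [638.9 -70.1 170.1] jaw -67.5 tooly [ 0.006 -0.001 -1.   ] q6 0.98 w 90.4 F [ 0.3 -0.3  0.4]
  turn about tool y: 0  shift after turn (tool xyz mm): [216.8  69.  -35.5]  world [-213.4  -50.4  -70.1] before-turn [216.8  69.  -35.5]
0.89 [302.8, 278.3] 1474 [ 0.642 -0.072  0.041]
((637.9430541992188, -70.09488677978516), (105.4973373413086, 68.1533432006836), 23.096084594726562)
```

View pics/s5.png

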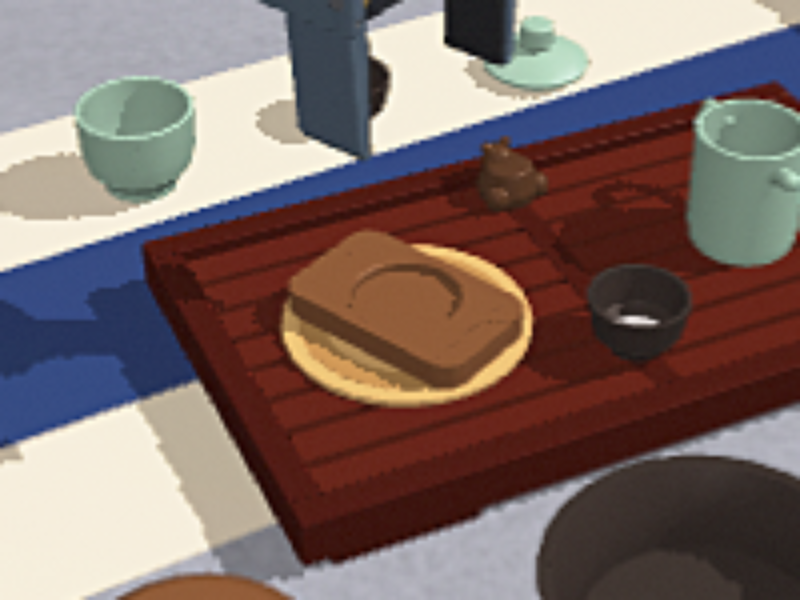

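The saucer lies flat and centred on the mat (scene fit 637.9,-70.1). Next is the bowl.

Emit:
move_arm --increments '[0, 25, 0, -4, 0, 0, 40, 0, -7, 0, 0, 45, 0, -7, 0, 0, 45, 0, -7, 0, 0, 35, 0, -6, 0, 0, 26, 20, -4, 0, 0, 0, 30, 0, 0, 0, 0, 20, 0, 0, 0, 0, 0, 0, 0]'

```text
time: 9.4
tcp_pos: [0.4223, -0.1196, 0.094]
orientation: [0.136, -0.14, 0.695, -0.692]
ft_force: [0.9, -0.2, 1.1]
gripper_width: 1.0
```

Run:
```python
from fit import *
plan(426,-120.8,33)
p,d=capture("scene"); cv2.imwrite("pics/s6.png",cv2.resize(p[130:280,150:350],(800,600)))
```

```text
t 9.4 tcp [ 422.3 -119.6   94. ] jaw -67.5 tooly [-0.005  0.002 -1.   ] q6 0.77 w 91.0 F [ 0.9 -0.2  1.1]
  turn about tool y: 0  shift after turn (tool xyz mm): [-3.2 61.   2.8]  world [  3.7  -1.2 -61. ] before-turn [-3.2 61.   2.8]
```

View pics/s6.png

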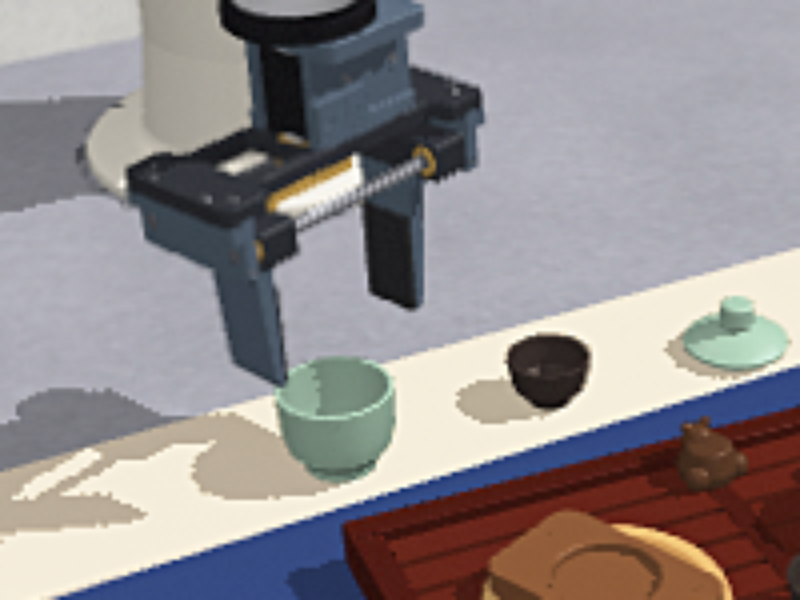

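Emit:
move_arm --increments '[0, -2, 15, 2, 0, 0, 0, 25, 0, 0, 0, 0, 15, 0, 0, 0, 0, 5, 0, 0, 0, 0, 0, 0, 0, 110, 0, 0, 0, 0, 110, 0, 0, 0, 0, 110, 0, 0, 0, 0, 110, 0, 0, 0, 0]' --grip_force 15

```text
time: 10.35
tcp_pos: [0.4271, -0.1214, 0.0368]
orientation: [-0.138, 0.138, -0.693, 0.694]
ft_force: [-0.1, 0.9, 2.4]
gripper_width: 0.689
```

Run:
```python
from fit import *
plan(426,-120.8,33)
```

```text
t 10.35 tcp [ 427.1 -121.4   36.8] jaw -67.5 tooly [ 0.001 -0.    -1.   ] q6 0.77 w 62.7 F [-0.1  0.9  2.4]
  turn about tool y: 0  shift after turn (tool xyz mm): [ 0.8  3.8 -1. ]  world [-1.1  0.6 -3.8] before-turn [ 0.8  3.8 -1. ]
```

Emit:
move_arm --increments '[110, 0, -10, 0, 0, 110, 0, -30, 0, 0, 110, 0, -40, 0, 0, 110, 0, -20, 0, 0, 110, 0, 0, 0, 0, 110, 0, 0, 0, 0]'

```text
time: 10.95
tcp_pos: [0.4269, -0.1213, 0.1366]
orientation: [-0.138, 0.138, -0.693, 0.694]
ft_force: [0.0, 0.5, -1.8]
gripper_width: 0.688
```

Run:
```python
from fit import *
plan(637,-69.8,130)
p,d=capture("scene"); cv2.imwrite("pics/s7.png",cv2.resize(p[110:260,150:350],(800,600)))
P=roi("scene",d,(.427,-.121),.05,.11,.16); print(len(P),enc(P),P[:,2].max())
```

```text
t 10.95 tcp [ 426.9 -121.3  136.6] jaw -67.5 tooly [ 0.001 -0.    -1.   ] q6 0.77 w 62.6 F [ 0.   0.5 -1.8]
  turn about tool y: 0  shift after turn (tool xyz mm): [-213.8    6.7   33. ]  world [210.1  51.5  -6.6] before-turn [-213.8    6.7   33. ]
938 (array([ 432.1, -121.1]), 45.0) 0.15997560575005432
```

View pics/s7.png

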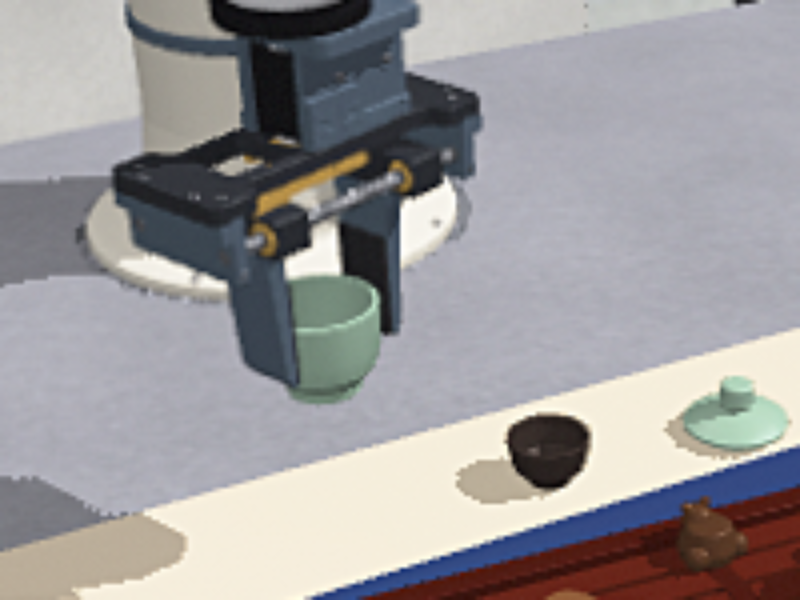

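The bowl is held upright. I'll carry it over the saucer.

Emit:
move_arm --increments '[110, -15, 0, 2, 0, 110, -30, 0, 5, 0, 110, -35, 0, 5, 0, 110, -35, 0, 5, 0, 110, -35, 0, 6, 0, 110, -30, 0, 5, 0, 110, -20, 0, 3, 0, 110, -13, 0, 2, 0, 110, 0, 0, 0, 0, 110, 0, 0, 0, 0]'

```text
time: 12.0
tcp_pos: [0.6358, -0.0697, 0.1351]
orientation: [0.138, -0.139, 0.694, -0.693]
ft_force: [-0.3, -0.1, -1.8]
gripper_width: 0.689
```

Run:
```python
from fit import *
plan(637.2,-69.8,85)
p,d=capture("scene"); cv2.imwrite("pics/s8.png",cv2.resize(p[180:330,210:410],(800,600)))
for q in("bowl","saucer"):
    o=outline_of("scene",q); 
    if o:
        m=o[0]["region"]; P=cloud("scene",m,d); print(q,o[0]["p"],o[0]["xy"],len(P),np.round(np.percentile(P,[2,50,98],axis=0),3).tolist())
```

```text
t 12.0 tcp [635.8 -69.7 135.1] jaw -67.4 tooly [-0.002  0.    -1.   ] q6 0.97 w 62.7 F [-0.3 -0.1 -1.8]
  turn about tool y: 0  shift after turn (tool xyz mm): [-1.3 50.1  0.6]  world [  1.4  -0.1 -50.1] before-turn [-1.3 50.1  0.6]
bowl 0.55 [309.0, 234.8] 687 [[0.609, -0.088, 0.099], [0.655, -0.059, 0.131], [0.668, -0.041, 0.148]]
saucer 0.58 [303.8, 274.5] 1402 [[0.59, -0.112, 0.031], [0.642, -0.072, 0.041], [0.692, -0.033, 0.044]]
```

View pics/s8.png

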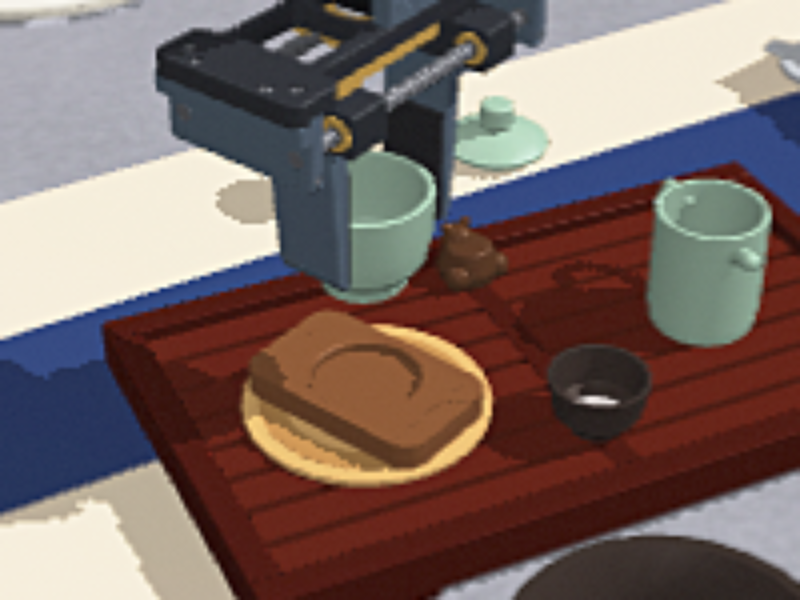

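Run:
```python
from fit import *
p,d=capture("scene")
o=outline_of("scene","bowl"); P=cloud("scene",cv2.erode(o[0]["region"].astype(np.uint8),np.ones((2,2)))>0,d)
for lo,hi in((.120,.150),(.138,.150),(.13,.15)):
    Q=P[(P[:,2]>lo)&(P[:,2]<hi)&(P[:,2]<P[:,2].max())][:,:2]; print(len(Q),disc(Q,.0288,.0325,[.637,-.07]))
plan(637.2,-69.8,78)
```

```text
503 [ 0.63625793 -0.07195347]
214 [ 0.63636517 -0.07171778]
350 [ 0.63640869 -0.07175544]
t 12.25 tcp [635.8 -70.4 136.4] jaw -67.5 tooly [-0.  0. -1.] q6 0.97 w 62.6 F [-0.1  0.3 -0.9]
  turn about tool y: 0  shift after turn (tool xyz mm): [-1.5 58.4  0. ]  world [  1.4   0.6 -58.4] before-turn [-1.5 58.4  0. ]
```

Emit:
move_arm --increments '[110, -2, 15, -1, 0, 110, 0, 25, 0, 0, 110, 0, 12, 0, 0, 110, 0, 4, 0, 0, 110, 0, 1.5, 0, 0, 110, 0, 1, 0, 0, 110, 0, 0, 0, 0, 110, 0, 0, 0, 0]'

```text
time: 13.05
tcp_pos: [0.6381, -0.0686, 0.0785]
orientation: [-0.138, 0.138, -0.693, 0.694]
ft_force: [0.2, 0.7, -1.7]
gripper_width: 0.689
```

Run:
```python
from fit import *
plan(637.2,-69.8,75.8)
p,d=capture("scene"); cv2.imwrite("pics/s9.png",cv2.resize(p[200:320,230:390],(800,600)))
```

```text
t 13.05 tcp [638.1 -68.6  78.5] jaw -67.5 tooly [ 0.001 -0.    -1.   ] q6 0.98 w 62.7 F [ 0.2  0.7 -1.7]
  turn about tool y: 0  shift after turn (tool xyz mm): [1.3 2.7 0.8]  world [-0.9 -1.2 -2.7] before-turn [1.3 2.7 0.8]
```

View pics/s9.png

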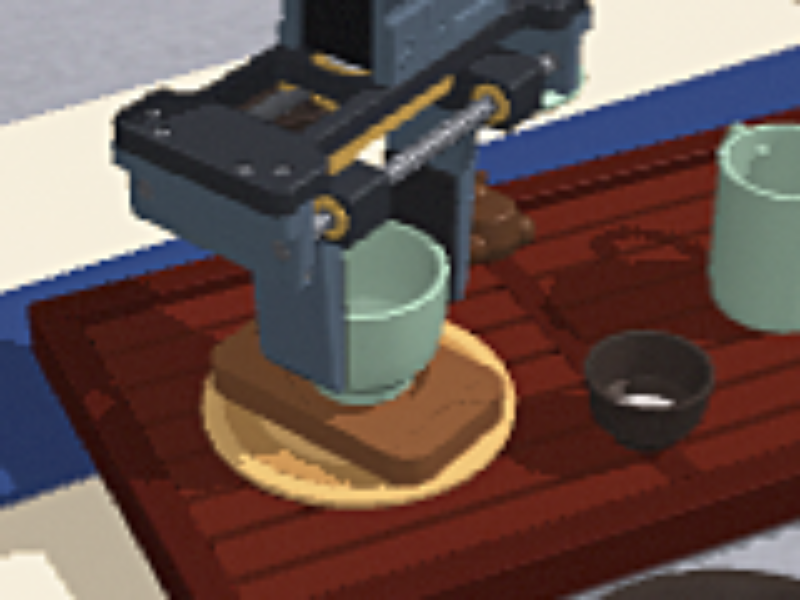

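The foot is inside the well opening with no contact force yet, so I'll lower it the last few mm.

Emit:
move_arm --increments '[110, 0, 1, 0, 0, 110, 0, 1, 0, 0, 110, 0, 1, 0, 0, 110, 0, 0, 0, 0]'

```text
time: 13.5
tcp_pos: [0.638, -0.0683, 0.0756]
orientation: [0.138, -0.138, 0.693, -0.693]
ft_force: [-2.3, 2.5, 9.0]
gripper_width: 0.688
```

Run:
```python
from fit import *
plan(637.2,-69.8,75.8)
```

```text
t 13.5 tcp [638.  -68.3  75.6] jaw -67.5 tooly [ 0.001  0.    -1.   ] q6 0.98 w 62.6 F [-2.3  2.5  9. ]
  turn about tool y: 0  shift after turn (tool xyz mm): [ 1.4 -0.2  1.1]  world [-0.8 -1.5  0.2] before-turn [ 1.4 -0.2  1.1]
```

Emit:
move_arm --increments '[55, 0, 0, 0, 0, 45, 0, 0, 0, 0, 40, 0, 0, 0, 0, 20, 0, 0, 0, 0, 20, 0, -5, 0, 0, 20, 0, -20, 0, 0, 0, 0, -35, 0, 0, 0, 0, -20, 0, 0, 0, 0, 0, 0, 0]'

```text
time: 14.4
tcp_pos: [0.6394, -0.0688, 0.1584]
orientation: [-0.14, 0.136, -0.693, 0.694]
ft_force: [-0.6, -0.6, 0.2]
gripper_width: 0.998
```

Run:
```python
from fit import *
plan(433,133,130)
p,d=capture("scene"); cv2.imwrite("pics/s10.png",cv2.resize(p[200:320,230:390],(800,600)))
P=roi("scene",d,(.637,-.07),.045,.08,.094); print(len(P),disc(P[:,:2],.0288,.0325,[.637,-.07]),P[:,2].max())
S=roi("scene",d,(.637,-.07),.075,.036,.05)
o=outline_of("scene","saucer"); S=cloud("scene",o[0]["region"],d); S=S[(S[:,2]>.036)&(S[:,2]<.05)]; print(cv2.minAreaRect(S[:,:2].astype(np.float32)*1000))
```

```text
t 14.4 tcp [639.4 -68.8 158.4] jaw -67.5 tooly [ 0.005 -0.001 -1.   ] q6 0.98 w 90.8 F [-0.6 -0.6  0.2]
  turn about tool y: 0  shift after turn (tool xyz mm): [ 113.4   27.1 -265.6]  world [-206.4  201.8  -28.4] before-turn [ 113.4   27.1 -265.6]
308 [ 0.63892958 -0.06842524] 0.08994133683747407
((637.6944580078125, -70.74971008300781), (105.64863586425781, 65.697998046875), 23.229244232177734)
```

View pics/s10.png

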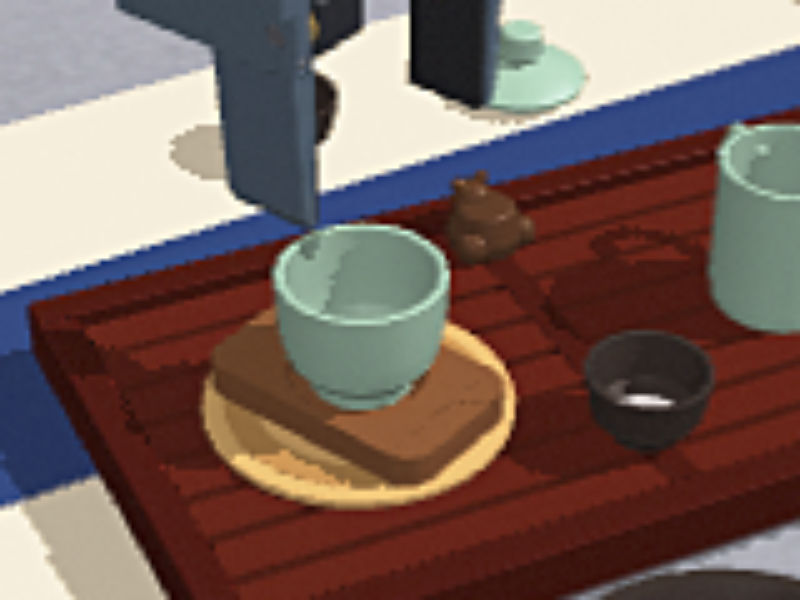

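The bowl stands in the well, about 2.6 mm from the saucer centre, with its rim at 89 mm. Next is the lid.

Emit:
move_arm --increments '[0, 8, 0, -20, 0, 0, 16, 0, -38, 0, 0, 19, 0, -44, 0, 0, 19, 0, -44, 0, 0, 19, 0, -44, 0, 0, 16, 0, -38, 0, 0, 11, 10, -26, 0, 0, 5, 30, -11, 0, 0, 0, 20, 0, 0, 0, 0, 0, 0, 0]'

```text
time: 15.5
tcp_pos: [0.4297, 0.1329, 0.0926]
orientation: [0.137, -0.14, 0.693, -0.693]
ft_force: [1.1, 0.6, 0.1]
gripper_width: 0.998
```

Run:
```python
from fit import *
plan(433,132.8,33)
p,d=capture("scene"); cv2.imwrite("pics/s11.png",cv2.resize(p[130:250,270:430],(800,600)))
```

```text
t 15.5 tcp [429.7 132.9  92.6] jaw -67.4 tooly [-0.005 -0.001 -1.   ] q6 1.34 w 90.8 F [1.1 0.6 0.1]
  turn about tool y: 0  shift after turn (tool xyz mm): [-3.3 59.6  1.4]  world [  3.3  -0.1 -59.6] before-turn [-3.3 59.6  1.4]
```

View pics/s11.png

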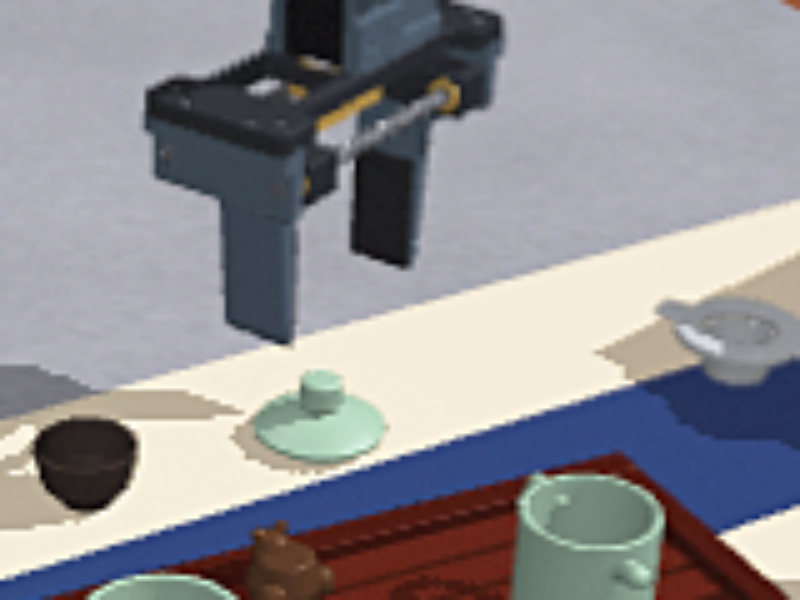

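Emit:
move_arm --increments '[40, -1, 15, 1, 0, 70, 0, 25, 0, 0, 100, 0, 15, 0, 0, 100, 0, 2, 0, 0, 100, 0, 0, 0, 0, 100, 0, 0, 0, 0]' --grip_force 20

```text
time: 16.15
tcp_pos: [0.4338, 0.1324, 0.0389]
orientation: [-0.139, 0.138, -0.693, 0.694]
ft_force: [-0.4, -0.6, -0.4]
gripper_width: 0.608
```

Run:
```python
from fit import *
plan(433,132.8,33.5)
p,d=capture("scene"); cv2.imwrite("pics/s12.png",cv2.resize(p[150:240,280:400],(800,600)))
```

```text
t 16.15 tcp [433.8 132.4  38.9] jaw -67.5 tooly [ 0.001  0.    -1.   ] q6 1.34 w 55.3 F [-0.4 -0.6 -0.4]
  turn about tool y: 0  shift after turn (tool xyz mm): [ 0.6  5.4 -0.7]  world [-0.8  0.4 -5.4] before-turn [ 0.6  5.4 -0.7]
```

View pics/s12.png

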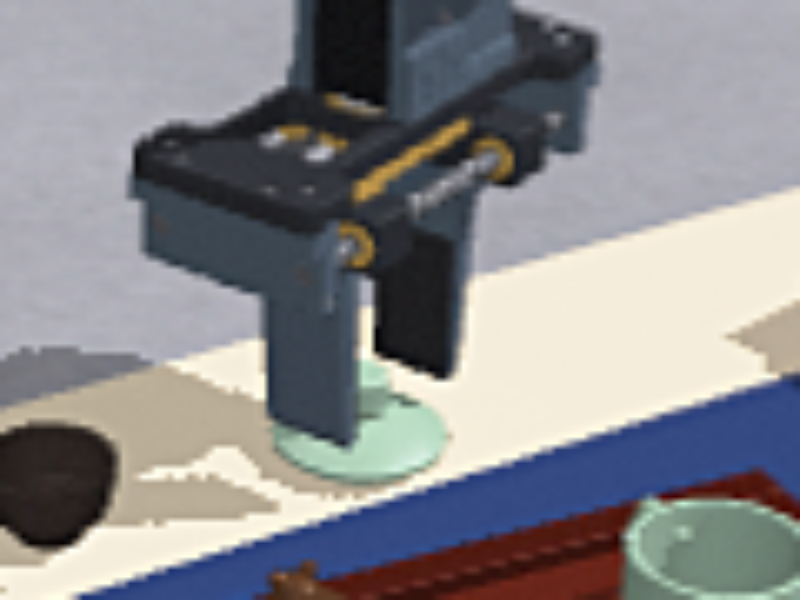

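Emit:
move_arm --increments '[100, 0, 4, 0, 0, 130, 0, 1, 0, 0, 160, 0, 0, 0, 0, 190, 0, 0, 0, 0, 210, 0, 0, 0, 0, 220, 0, 0, 0, 0, 230, 0, 0, 0, 0, 230, 0, 0, 0, 0, 230, 0, 0, 0, 0]'

```text
time: 17.1
tcp_pos: [0.4332, 0.1324, 0.0329]
orientation: [0.138, -0.138, 0.693, -0.693]
ft_force: [-0.0, 0.5, 1.6]
gripper_width: 0.22
```

Run:
```python
from fit import *
plan(433,132.8,33.5)
```

```text
t 17.1 tcp [433.2 132.4  32.9] jaw -67.5 tooly [ 0.  0. -1.] q6 1.34 w 20.0 F [-0.   0.5  1.6]
  turn about tool y: 0  shift after turn (tool xyz mm): [ 0.  -0.6 -0.4]  world [-0.2  0.4  0.6] before-turn [ 0.  -0.6 -0.4]
```

Emit:
move_arm --increments '[230, 0, -10, 0, 0, 230, 0, -30, 0, 0, 230, 0, -45, 0, 0, 230, 0, -40, 0, 0, 230, 0, -15, 0, 0, 230, 0, 0, 0, 0]'

```text
time: 17.7
tcp_pos: [0.4343, 0.1326, 0.1757]
orientation: [-0.14, 0.136, -0.693, 0.694]
ft_force: [-0.4, 0.4, -1.0]
gripper_width: 0.216
```

Run:
```python
from fit import *
plan(638.4,-68.6,170)
p,d=capture("scene"); cv2.imwrite("pics/s13.png",cv2.resize(p[100:240,250:430],(771,600)))
```

```text
t 17.7 tcp [434.3 132.6 175.7] jaw -67.5 tooly [ 0.005  0.001 -1.   ] q6 1.34 w 19.6 F [-0.4  0.4 -1. ]
  turn about tool y: 0  shift after turn (tool xyz mm): [-111.4    6.5  264.1]  world [ 204.1 -201.2   -5.7] before-turn [-111.4    6.5  264.1]
```

View pics/s13.png

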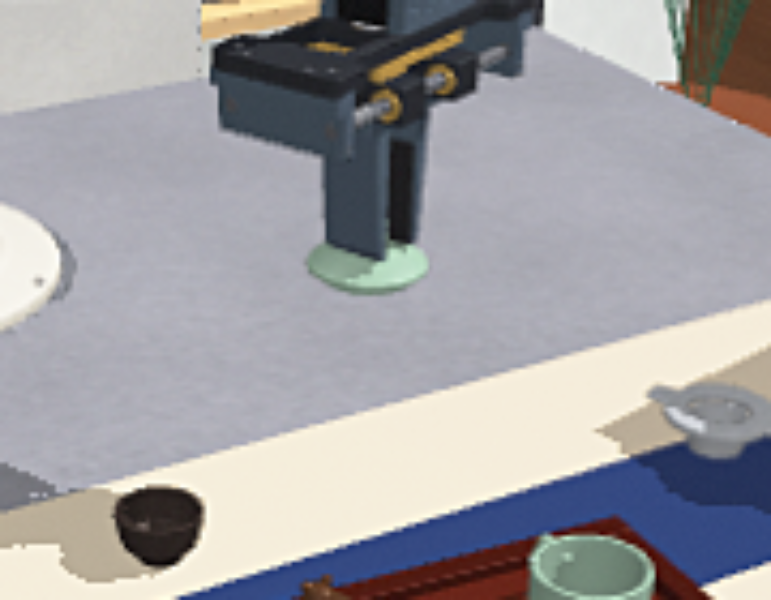

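The lid is held level. I'll carry it over the bowl.

Emit:
move_arm --increments '[230, -6, 0, 14, 0, 230, -13, 0, 30, 0, 230, -16, 0, 38, 0, 230, -17, 0, 40, 0, 230, -17, 0, 41, 0, 230, -16, 0, 39, 0, 230, -13, 0, 32, 0, 230, -8, 0, 19, 0, 230, -5, 0, 11, 0, 230, 0, 0, 0, 0]'

```text
time: 18.75
tcp_pos: [0.6371, -0.0701, 0.1715]
orientation: [0.137, -0.138, 0.694, -0.693]
ft_force: [-0.2, -0.3, -0.8]
gripper_width: 0.217
```

```bash
cat > lid.py <<'E'
from fit import *
plan(638.4,-68.6,116.5)
p,d=capture("scene"); cv2.imwrite("pics/s14.png",cv2.resize(p[180:300,230:390],(800,600)))
o=outline_of("scene","lid"); m=o[0]["region"]; P=cloud("scene",m,d); print("lid",o[0]["p"],o[0]["xy"],len(P),np.round(np.percentile(P,[1,50,99],axis=0)*1000,1).tolist())
Q=P[P[:,2]<np.median(P[:,2])+.01]; print("lid rect",cv2.minAreaRect(Q[:,:2].astype(np.float32)*1000),"enc",enc(Q))
P=roi("scene",d,(.637,-.07),.045,.08,.094); print("bowl",len(P),disc(P[:,:2],.0288,.0325,[.637,-.07]))
E
python3 lid.py
```

```text
t 18.75 tcp [637.1 -70.1 171.5] jaw -67.5 tooly [-0.001  0.    -1.   ] q6 0.98 w 19.8 F [-0.2 -0.3 -0.8]
  turn about tool y: 0  shift after turn (tool xyz mm): [-1.8 55.  -0.9]  world [  1.3   1.5 -55. ] before-turn [-1.8 55.  -0.9]
lid 0.75 [300.6, 232.3] 409 [[617.2, -101.0, 142.5], [653.7, -80.8, 149.8], [669.4, -44.6, 156.2]]
lid rect ((646.4640502929688, -76.41119384765625), (62.21151351928711, 44.078365325927734), 53.51461410522461) enc (array([639.4, -71.4]), 31.5)
bowl 309 [ 0.63878631 -0.06831283]
```

View pics/s14.png

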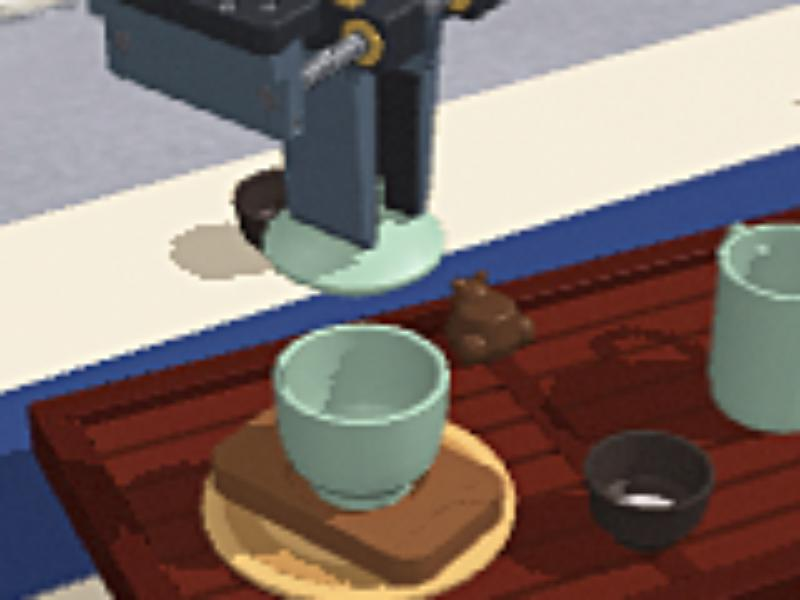

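Emit:
move_arm --increments '[230, -1, 15, -1, 0, 230, 0, 20, 0, 0, 230, 0, 8, 0, 0, 230, 0, 3, 0, 0, 230, 0, 0, 0, 0, 230, 0, 0, 0, 0]'

```text
time: 19.45
tcp_pos: [0.6377, -0.0675, 0.1277]
orientation: [-0.139, 0.138, -0.693, 0.694]
ft_force: [-0.3, -0.4, -1.0]
gripper_width: 0.215
```

```bash
python3 lid.py
```

```text
t 19.45 tcp [637.7 -67.5 127.7] jaw -67.5 tooly [ 0.001 -0.    -1.   ] q6 0.98 w 19.6 F [-0.3 -0.4 -1. ]
  turn about tool y: 0  shift after turn (tool xyz mm): [-0.2 11.2  1.3]  world [  0.7  -1.1 -11.2] before-turn [-0.2 11.2  1.3]
lid 0.94 [304.3, 252.0] 369 [[623.0, -98.1, 99.6], [655.0, -78.0, 105.9], [669.9, -41.5, 111.6]]
lid rect ((644.6104125976562, -72.73552703857422), (58.55157470703125, 49.21236038208008), 36.130958557128906) enc (array([640.6, -68.8]), 30.9)
bowl 172 [ 0.63830496 -0.06809128]
```

View pics/s14.png

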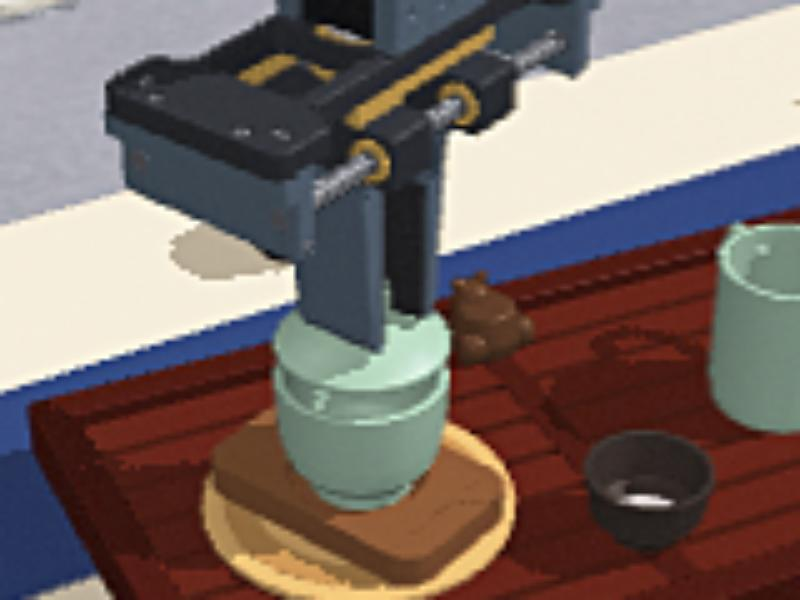

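The lid is aligned above the bowl: in the picture, lid edges at 277–449 against bowl edges at 273–449. I'll lower it slowly.

Emit:
move_arm --increments '[230, 0, 4, 0.5, 0, 230, 0, 3, 0.5, 0, 230, 0, 2, 0, 0, 230, 0, 1, 0, 0, 230, 0, 0, 0, 0, 230, 0, 0, 0, 0]'

```text
time: 20.15
tcp_pos: [0.6378, -0.0685, 0.1169]
orientation: [-0.138, 0.138, -0.693, 0.693]
ft_force: [0.1, 0.4, -1.0]
gripper_width: 0.219
```

```bash
python3 lid.py
```

```text
t 20.15 tcp [637.8 -68.5 116.9] jaw -67.5 tooly [ 0.  0. -1.] q6 0.98 w 19.9 F [ 0.1  0.4 -1. ]
  turn about tool y: 0  shift after turn (tool xyz mm): [-0.5  0.4  0.3]  world [ 0.6 -0.1 -0.4] before-turn [-0.5  0.4  0.3]
lid 0.8 [303.3, 256.9] 422 [[617.6, -99.6, 87.3], [653.5, -79.4, 95.3], [669.8, -40.2, 103.5]]
lid rect ((646.7572631835938, -73.842529296875), (63.185733795166016, 46.25614547729492), 57.26946258544922) enc (array([639.6, -69.6]), 32.3)
bowl 280 [ 0.63761908 -0.06850786]
```

View pics/s14.png

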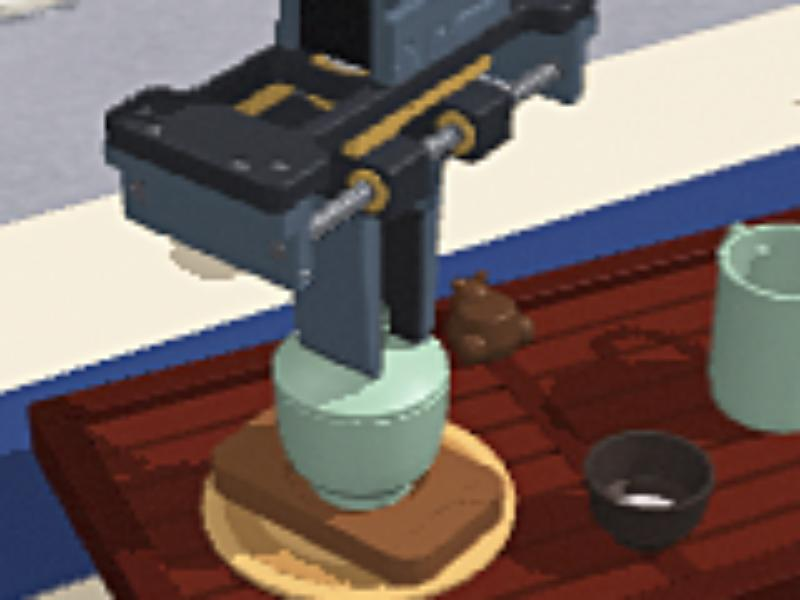

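Nearly seated. I'll go down another 1 mm until contact, then open gently.

Emit:
move_arm --increments '[230, 0, 0.7, 0, 0, 230, 0, 0.5, 0, 0, 230, 0, 0, 0, 0]'

```text
time: 20.55
tcp_pos: [0.6379, -0.0685, 0.1161]
orientation: [-0.138, 0.138, -0.693, 0.694]
ft_force: [-1.0, 0.8, 4.2]
gripper_width: 0.214
```

Emit:
move_arm --increments '[180, 0, 0, 0, 0, 160, 0, 0, 0, 0, 150, 0, 0, 0, 0, 140, 0, 0, 0, 0, 140, 0, -6, 0, 0, 140, 0, -20, 0, 0, 100, 0, -30, 0, 0, 50, 0, -20, 0, 0, 0, 0, 0, 0, 0]'

```text
time: 21.45
tcp_pos: [0.6393, -0.0688, 0.1952]
orientation: [-0.14, 0.136, -0.693, 0.694]
ft_force: [0.6, -1.1, -0.0]
gripper_width: 0.682
```

```bash
python3 lid.py; python3 -c "
from fit import *
plan(480,358,150,114)"
```

```text
t 21.45 tcp [639.3 -68.8 195.2] jaw -67.5 tooly [ 0.005 -0.001 -1.   ] q6 0.98 w 62.0 F [ 0.6 -1.1 -0. ]
  turn about tool y: 0  shift after turn (tool xyz mm): [ 1.1 78.7 -0.8]  world [ -0.9   0.2 -78.7] before-turn [ 1.1 78.7 -0.8]
lid 0.75 [301.5, 254.0] 624 [[489.1, -99.4, 1.1], [646.9, -74.6, 96.2], [669.3, -10.9, 116.6]]
lid rect ((579.0123291015625, -33.961997985839844), (62.75401306152344, 204.04364013671875), 59.970947265625) enc (array([574.2, -42.3]), 102.2)
bowl 311 [ 0.63774716 -0.0678586 ]
t 21.55 tcp [637.8 -68.5 192.1] jaw -67.5 tooly [ 0.001 -0.    -1.   ] q6 0.98 w 69.7 F [0.1 0.2 0.2]
  turn about tool y: -1.5  shift after turn (tool xyz mm): [ -29.3   41.9 -453.9]  world [-157.8  426.5  -42.1] before-turn [ -17.6   41.9 -454.5]
```

View pics/s14.png

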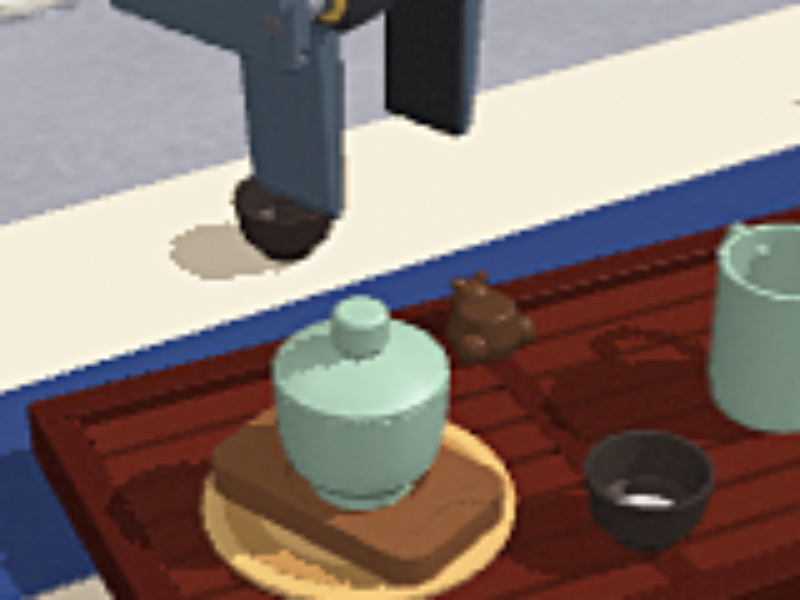

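The lid is seated; its knob top is at 116.6 mm against 117 expected. Before the strainer, I'll check the pitcher's orientation.

Run:
```python
from fit import *
p=cv2.imread("pics/top0.png")
cv2.imwrite("pics/pit.png",cv2.resize(p[150:225,220:320],(800,600),interpolation=2))
t,dt=capture("top")
cv2.imwrite("pics/pit2.png",t)
```

```text
(no output)
```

View pics/pit.png

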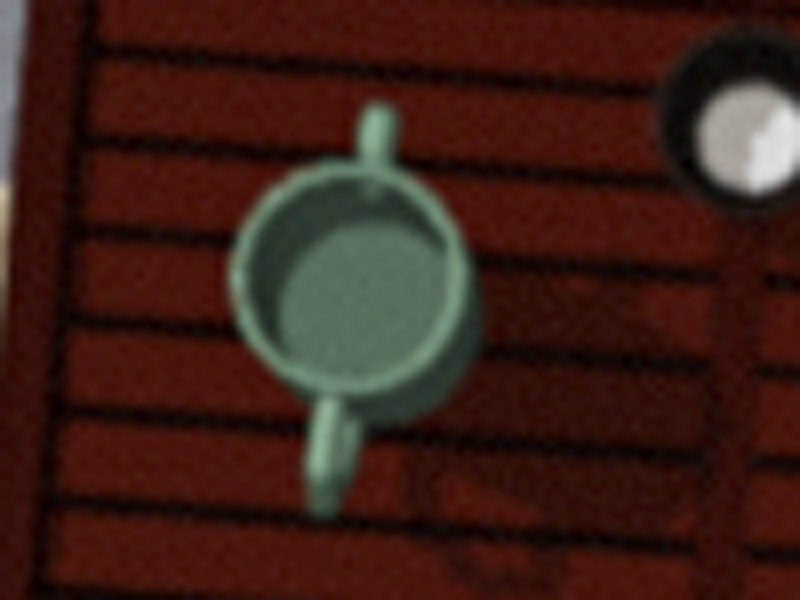

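View pics/pit2.png

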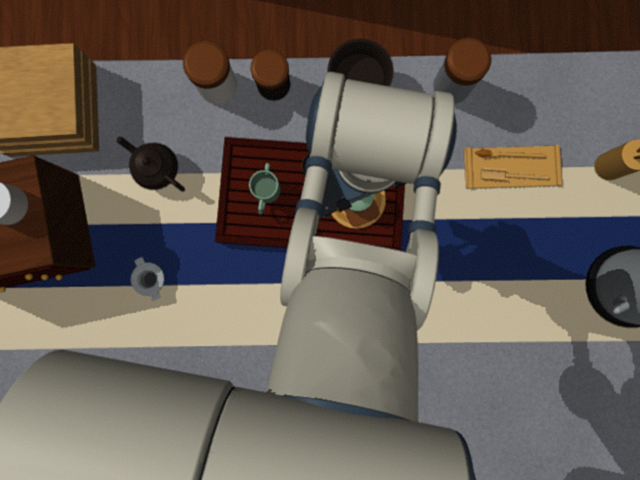

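Run:
```python
from fit import *
t,dt=capture("top"); p,d=capture("scene")
print("top rim px",atz("top",[[264.0,184.6]],.092)*1000)
for n,dd in(("top",dt),("scene",d)):
    P=roi(n,dd,(.669,.107),.036,.086,.096); print(n,"pitcher",len(P),disc(P[:,:2],.0255,.0285,[.67,.106]),np.median(P[:,2]))
    S=roi(n,dd,(.479,.358),.055,.019,.031); c=disc(S[:,:2],0,.034,[.479,.358]); 
    th=np.radians(24); 
    a=np.c_[np.cos(th),np.sin(th)]; 
    v=(S[:,:2]-[.479,.358])@np.array([[np.cos(th),-np.sin(th)],[np.sin(th),np.cos(th)]])
    print(n,"strainer",len(S),"along ears",np.percentile(v[:,0],[1,99])*1000,"across",np.percentile(v[:,1],[1,99])*1000,"zmed",np.median(S[:,2]))
    # ear direction
    r=np.hypot(*(S[:,:2]-[.480,.358]).T); E=S[(r>.037)]; print(" ear angles",np.round(np.sort(np.degrees(np.arctan2(E[:,1]-.358,E[:,0]-.480))),0)[::max(1,len(E)//12)])
o=outline_of("scene","strainer"); print([(x["p"],x["xy"]) for x in o])
cv2.imwrite("pics/str.png",cv2.resize(p[170:230,380:460],(800,600)))
```

```text
top rim px [[657.06028512 113.08232384  92.        ]]
top pitcher 134 [0.6589013  0.11399101] 0.09147854191757365
top strainer 740 along ears [-44.47574514  43.34885745] across [-30.87878717  33.75934181] zmed 0.02619178990537352
 ear angles [-168. -166. -162. -159. -156. -153. -150. -147.   14.   19.   22.   28.
   33.   37.]
scene pitcher 160 [0.66225649 0.11367865] 0.08942794115381786
scene strainer 270 along ears [-42.76853984  44.9746107 ] across [-35.13027727  31.38307036] zmed 0.024143696660653413
 ear angles [-169. -160. -158. -155. -150. -144. -141.    7.   16.   18.   21.   26.
   31.   34.   36.]
[(0.81, [418.7, 197.0])]
```

View pics/str.png

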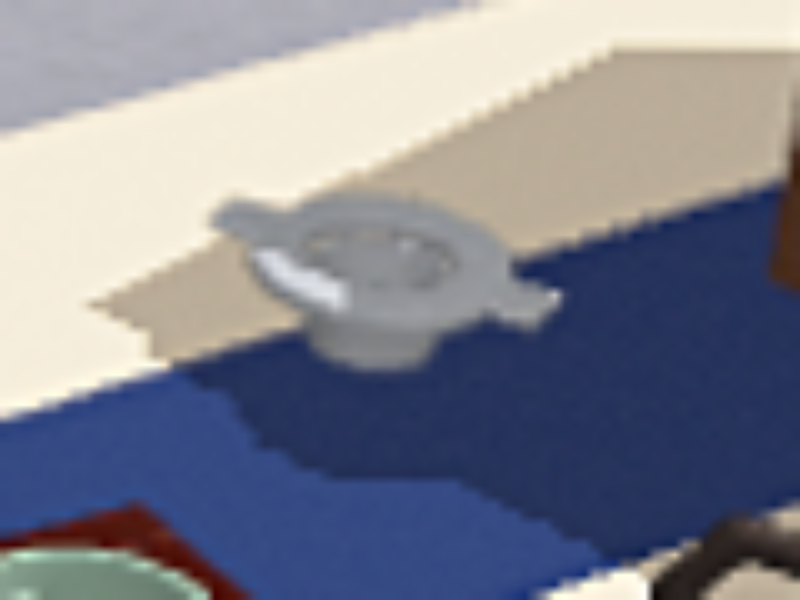

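Pitcher rim centre about (661,113.7), with the spout/handle axis at about -8°. Strainer at about (480,358), ears at 24°. I'll move towards the strainer.

Emit:
move_arm --increments '[0, 0, 0, -20, -1.5, 0, -3, 0, -40, 0, 0, -3, 0, -48, 0, 0, -3, 0, -48, 0, 0, -4, 0, -48, 0, 0, -4, 0, -48, 0, 0, -4, 0, -48, 0, 0, -4, 0, -48, 0, 0, -4, 0, -48, 0, 0, 0, 0, -30, 0]'

```text
time: 22.75
tcp_pos: [0.489, 0.3358, 0.1913]
orientation: [0.148, -0.148, 0.692, -0.691]
ft_force: [0.3, 0.0, 0.2]
gripper_width: 0.998
```

```bash
python3 -c "
from fit import *
plan(480,358,100,114)"
```

```text
t 22.75 tcp [489.  335.8 191.3] jaw -65.8 tooly [-0.001  0.    -1.   ] q6 1.65 w 90.9 F [0.3 0.  0.2]
  turn about tool y: 0.2  shift after turn (tool xyz mm): [ -0.9  91.4 -23.9]  world [ -9.   22.2 -91.3] before-turn [ -1.   91.4 -23.9]
```

Emit:
move_arm --increments '[0, -1, 10, -14, 0, 0, 0, 40, -8, 0, 0, 0, 40, 0, 0, 0, 0, 15, 0, 0, 0, 0, 0, 0, 0, 0, 0, 0, 0, 0]'

```text
time: 23.35
tcp_pos: [0.4832, 0.3527, 0.0867]
orientation: [-0.147, 0.147, -0.692, 0.692]
ft_force: [-0.5, 0.6, 1.0]
gripper_width: 0.999
```

Run:
```python
from fit import *
plan(480,358,31,114)
p,d=capture("scene"); cv2.imwrite("pics/s16.png",cv2.resize(p[110:230,360:520],(800,600)))
```

```text
t 23.35 tcp [483.2 352.7  86.7] jaw -66.0 tooly [-0. -0. -1.] q6 1.68 w 90.9 F [-0.5  0.6  1. ]
  turn about tool y: 0.0  shift after turn (tool xyz mm): [ 0.8 55.7 -6.1]  world [ -3.2   5.3 -55.7] before-turn [ 0.8 55.7 -6.1]
```

View pics/s16.png

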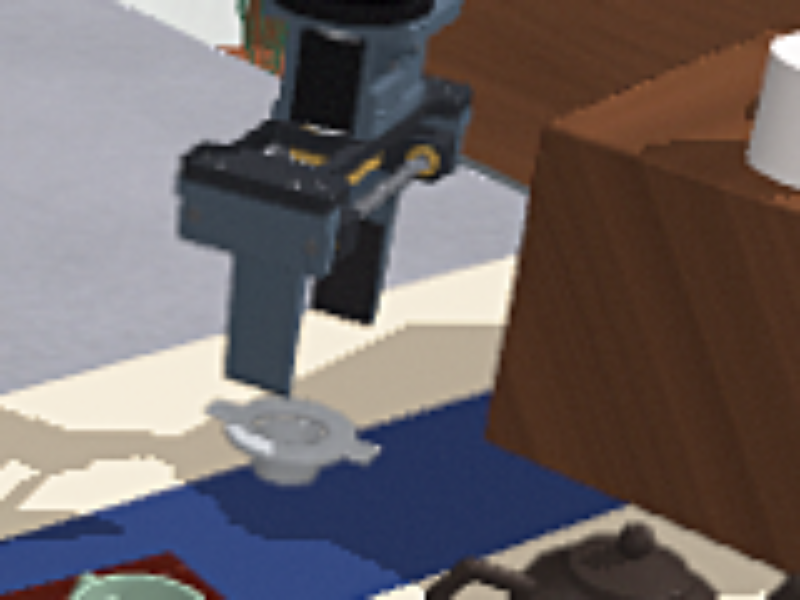

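Emit:
move_arm --increments '[0, 0, 5, -6, 0, 0, 1, 20, 0, 0, 0, 0, 20, 0, 0, 0, 0, 10, 0, 0, 0, 0, 0, 0, 0, 0, 0, 0, 0, 0]'

```text
time: 24.0
tcp_pos: [0.4802, 0.3584, 0.0324]
orientation: [0.147, -0.147, 0.692, -0.692]
ft_force: [0.1, 0.3, 0.2]
gripper_width: 0.999
```

Run:
```python
from fit import *
plan(480,358,30,114)
p,d=capture("scene"); cv2.imwrite("pics/s17.png",cv2.resize(p[140:230,370:490],(800,600)))
```

```text
t 24.0 tcp [480.2 358.4  32.4] jaw -66.0 tooly [ 0.001  0.    -1.   ] q6 1.69 w 90.9 F [0.1 0.3 0.2]
  turn about tool y: 0.0  shift after turn (tool xyz mm): [0.3 2.4 0.3]  world [-0.2 -0.4 -2.4] before-turn [0.3 2.4 0.3]
```

View pics/s17.png

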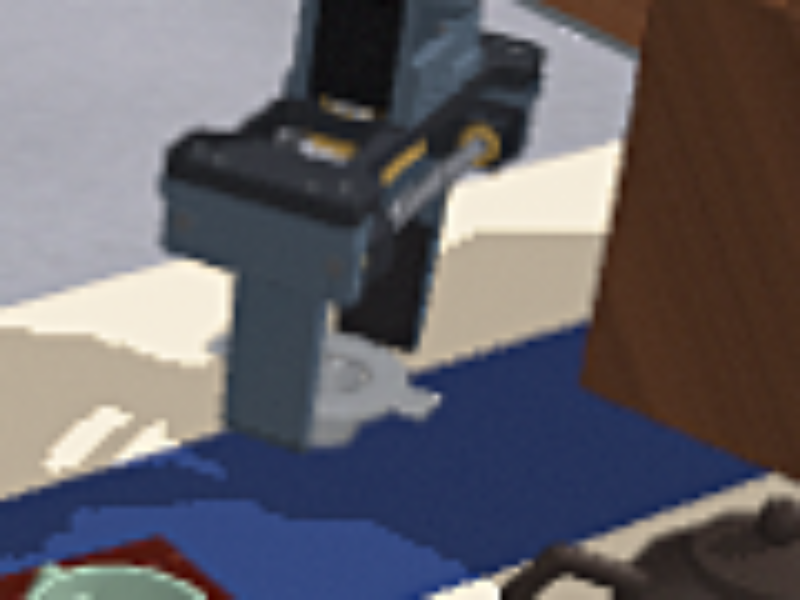

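Emit:
move_arm --increments '[20, 0, 2, 0, 0, 40, 0, 1, 0, 0, 50, 0, 0, 0, 0, 60, 0, 0, 0, 0, 75, 0, 0, 0, 0, 90, 0, 0, 0, 0, 100, 0, 0, 0, 0, 100, 0, 0, 0, 0, 100, 0, 0, 0, 0]' --grip_force 20

```text
time: 24.95
tcp_pos: [0.4799, 0.3582, 0.0288]
orientation: [0.147, -0.147, 0.692, -0.692]
ft_force: [-0.2, 0.2, 2.7]
gripper_width: 0.738
```

Emit:
move_arm --increments '[100, 0, -10, 0, 0, 100, 0, -25, 0, 0, 100, 0, -35, 0, 0, 100, 0, -35, 0, 0, 100, 0, -20, 0, 0, 100, 0, 0, 0, 0]'

```text
time: 25.55
tcp_pos: [0.4812, 0.359, 0.1572]
orientation: [0.149, -0.145, 0.692, -0.691]
ft_force: [0.8, -0.1, -0.7]
gripper_width: 0.741
```

Run:
```python
from fit import *
plan(661,113.7,150,92)
p,d=capture("scene"); cv2.imwrite("pics/s18.png",cv2.resize(p[100:220,350:510],(800,600)))
```

```text
t 25.55 tcp [481.2 359.  157.2] jaw -66.0 tooly [ 0.005  0.003 -1.   ] q6 1.69 w 67.4 F [ 0.8 -0.1 -0.7]
  turn about tool y: 22.0  shift after turn (tool xyz mm): [-171.1    8.   251.4]  world [ 179.8 -245.3   -7.2] before-turn [-64.3   7.4 297.2]
```

View pics/s18.png

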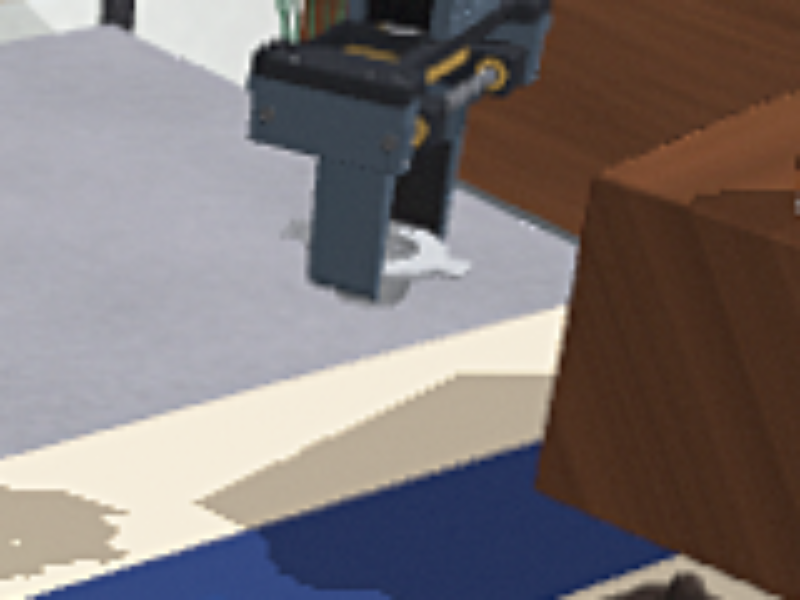

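Emit:
move_arm --increments '[100, 0, 0, 20, 0, 100, 0, 0, 40, 0, 100, 0, 0, 40, 7, 100, 0, 0, 40, 8, 100, 0, 0, 40, 7, 100, 0, 0, 30, 0, 100, -30, 0, 20, 0, 100, -30, 0, 0, 0, 100, 0, 0, 0, 0]'

```text
time: 26.5
tcp_pos: [0.603, 0.1402, 0.1525]
orientation: [-0.012, 0.012, -0.707, 0.707]
ft_force: [0.8, -0.8, -0.7]
gripper_width: 0.734
```

Run:
```python
from fit import *
plan(661,113.7,150,92)
```

```text
t 26.5 tcp [603.  140.2 152.5] jaw -88.1 tooly [ 0.001 -0.    -1.   ] q6 1.67 w 66.8 F [ 0.8 -0.8 -0.7]
  turn about tool y: -0.1  shift after turn (tool xyz mm): [-57.    2.5  28.5]  world [ 58.  -26.5  -2.5] before-turn [-57.1   2.5  28.5]
```

Emit:
move_arm --increments '[100, -15, 0, 7, 0, 100, -25, 0, 13, 0, 100, -16, 0, 8, 0, 100, 0, 0, 0, 0, 100, 0, 0, 0, 0]'

```text
time: 27.0
tcp_pos: [0.6562, 0.1153, 0.1524]
orientation: [-0.012, 0.013, -0.707, 0.707]
ft_force: [-0.2, 0.4, -0.9]
gripper_width: 0.741
```

```bash
cat > st.py <<'E'
from fit import *
plan(661,113.7,101,92)
p,d=capture("scene"); t,dt=capture("top"); cv2.imwrite("pics/s19.png",np.hstack([cv2.resize(p[150:290,320:460],(500,500)),cv2.resize(t[130:230,230:290],(300,500))]))
P=roi("scene",d,(.662,.113),.032,.086,.094); print("pitcher",len(P),disc(P[:,:2],.0255,.0285,[.662,.113]))
o=outline_of("scene","strainer"); 
for x in o[:2]:
    S=cloud("scene",x["region"],d); print(x["p"],x["xy"],len(S),np.round(np.percentile(S,[2,50,98],axis=0)*1000,1).tolist())
E
python3 st.py
```

```text
t 27.0 tcp [656.2 115.3 152.4] jaw -88.0 tooly [-0.002 -0.    -1.   ] q6 1.62 w 67.5 F [-0.2  0.4 -0.9]
  turn about tool y: 0.0  shift after turn (tool xyz mm): [-4.9 51.4  1.8]  world [  4.8  -1.6 -51.4] before-turn [-4.9 51.4  1.8]
pitcher 177 [0.6606696  0.11411252]
0.96 [393.5, 209.1] 478 [[444.8, 89.2, -0.5], [665.7, 122.4, 146.6], [699.1, 300.7, 149.9]]
```

View pics/s19.png

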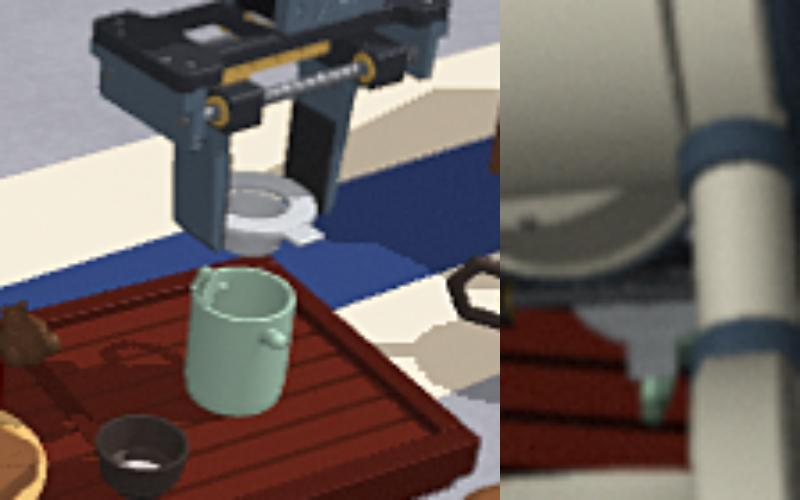

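Emit:
move_arm --increments '[100, -3, 8, 1, 0, 100, -2, 12, 0.5, 0, 100, 0, 7, 0, 0, 100, 0, 0, 0, 0, 100, 0, 0, 0, 0]'

```text
time: 27.65
tcp_pos: [0.6621, 0.1139, 0.1264]
orientation: [-0.012, 0.013, -0.707, 0.707]
ft_force: [-0.6, 0.8, -1.0]
gripper_width: 0.74
```

```bash
cat >> st.py <<'E'
z=get_obs()["tcp_pos"]; zc=z[2]-.0288+.023
S=roi("scene",d,z[:2],.055,zc-.008,zc+.008); x=S[np.abs(S[:,1]-z[1])<.006]
print("strainer xmax",np.percentile(S[:,0],[97,99,100])*1000, "n",len(S))
E
python3 st.py
```

```text
t 27.65 tcp [662.1 113.9 126.4] jaw -88.0 tooly [-0.001 -0.    -1.   ] q6 1.62 w 67.3 F [-0.6  0.8 -1. ]
  turn about tool y: 0.0  shift after turn (tool xyz mm): [ 1.1 25.4  0.2]  world [ -1.1  -0.2 -25.4] before-turn [ 1.1 25.4  0.2]
pitcher 106 [0.66077795 0.11386832]
0.82 [394.9, 222.5] 506 [[635.0, 88.8, 96.1], [672.4, 122.1, 120.8], [707.4, 147.4, 123.5]]
strainer xmax [705.98040323 708.32154447 710.44746443] n 518
```

View pics/s19.png

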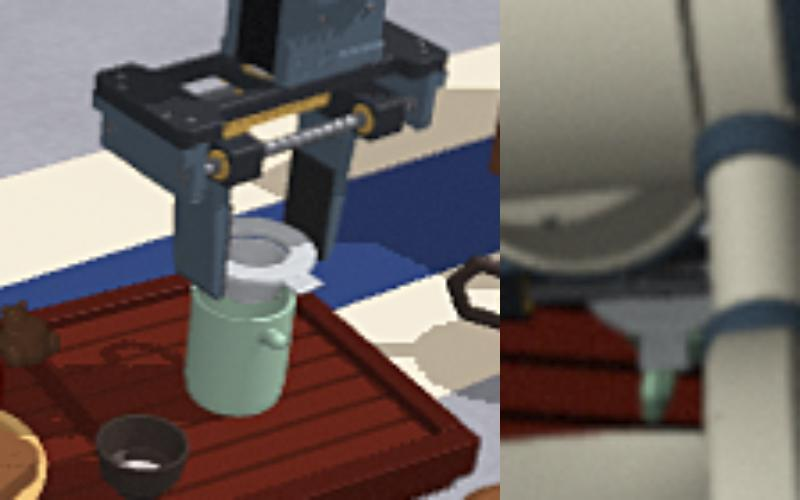

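Emit:
move_arm --increments '[100, 1, 4, 0, 0, 100, 0, 6, 0, 0, 100, 0, 5, 0, 0, 100, 0, 2, 0, 0, 100, 0, 0, 0, 0, 100, 0, 0, 0, 0]'

```text
time: 28.4
tcp_pos: [0.6614, 0.1139, 0.1097]
orientation: [0.013, -0.013, 0.707, -0.707]
ft_force: [0.0, -0.3, -0.5]
gripper_width: 0.742
```

```bash
python3 st.py
```

```text
t 28.4 tcp [661.4 113.9 109.7] jaw -88.0 tooly [ 0.  0. -1.] q6 1.62 w 67.5 F [ 0.  -0.3 -0.5]
  turn about tool y: 0.0  shift after turn (tool xyz mm): [0.4 8.7 0.2]  world [-0.4 -0.2 -8.7] before-turn [0.4 8.7 0.2]
pitcher 120 [0.65776635 0.10283001]
strainer xmax [704.97674601 707.34561056 708.97117373] n 516
```

View pics/s19.png

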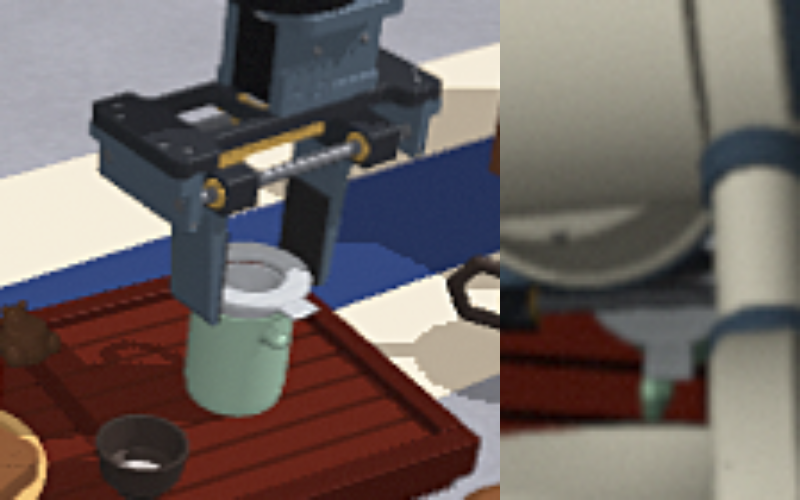

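The strainer is entering the mouth without force. I'll lower it the rest of the way.

Emit:
move_arm --increments '[100, 0, 3, 0, 0, 100, 0, 2, 0, 0, 100, 0, 1, 0, 0, 100, 0, 1, 0, 0, 100, 0, 0.5, 0, 0, 100, 0, 0, 0, 0]'

```text
time: 29.15
tcp_pos: [0.6613, 0.1139, 0.1021]
orientation: [0.012, -0.013, 0.707, -0.707]
ft_force: [-0.4, -0.3, 0.2]
gripper_width: 0.744
```

Emit:
move_arm --increments '[100, 0, 0.5, 0, 0, 100, 0, 0.5, 0, 0, 100, 0, 0.5, 0, 0, 100, 0, 0, 0, 0]'

```text
time: 29.55
tcp_pos: [0.6614, 0.1139, 0.1009]
orientation: [0.013, -0.012, 0.707, -0.707]
ft_force: [-1.0, 0.5, 1.8]
gripper_width: 0.743
```

Contact is at the expected height (101 mm). I'll release and go up.

Emit:
move_arm --increments '[58, 0, 0, 0, 0, 48, 0, 0, 0, 0, 40, 0, 0, 0, 0, 30, 0, 0, 0, 0, 25, 0, 0, 0, 0, 25, 0, -5, 0, 0, 25, 0, -20, 0, 0, 25, 0, -40, 0, 0, 25, 0, -40, 0, 0, 25, 0, 0, 0, 0]'

```text
time: 30.55
tcp_pos: [0.664, 0.1142, 0.212]
orientation: [0.016, -0.009, 0.707, -0.707]
ft_force: [0.7, 0.4, -0.3]
gripper_width: 0.9
```

Run:
```python
from fit import *
plan(560,60,280)
p,d=capture("scene"); cv2.imwrite("pics/s20.png",cv2.resize(p[170:320,230:430],(800,600)))
```

```text
t 30.55 tcp [664.  114.2 212. ] jaw -88.0 tooly [ 0.009  0.001 -1.   ] q6 1.62 w 81.9 F [ 0.7  0.4 -0.3]
  turn about tool y: 0  shift after turn (tool xyz mm): [105.2 -69.   50.4]  world [-104.   -54.2   68. ] before-turn [105.2 -69.   50.4]
```

View pics/s20.png

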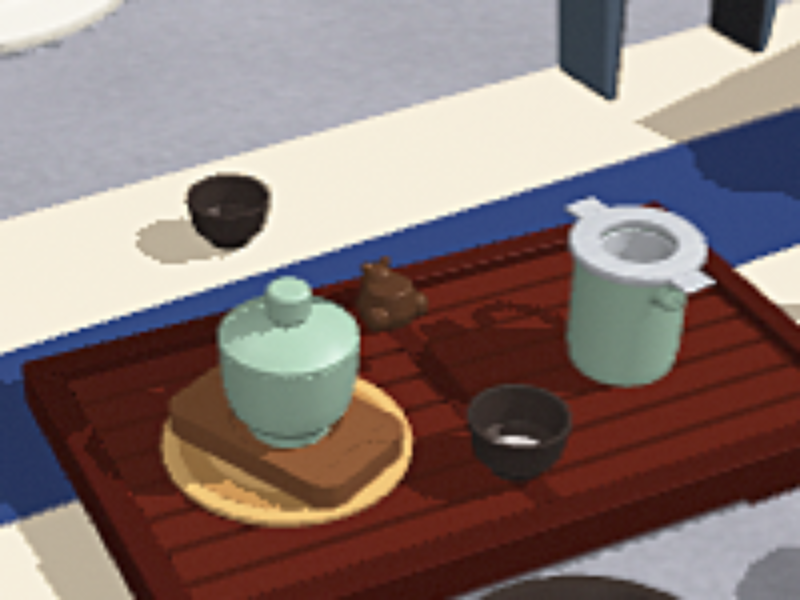

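Emit:
move_arm --increments '[25, 0, -30, 0, 0, 25, 30, -30, -20, 0, 25, 40, 0, -40, 0, 25, 40, 0, -45, 0, 25, 40, 0, -45, 0, 25, 40, 0, -45, 0, 25, 30, 0, -45, 0, 25, 0, 0, -30, 0, 25, 0, 0, 0, 0]'

```text
time: 31.5
tcp_pos: [0.4588, 0.349, 0.2651]
orientation: [0.014, -0.014, 0.707, -0.707]
ft_force: [1.1, -1.3, 0.3]
gripper_width: 0.901
```

Run:
```python
from fit import *
plan(560,60,280)
t,dt=capture("top"); p,d=capture("scene"); cv2.imwrite("pics/end.png",cv2.resize(t[110:260,200:420],(800,545)))
for n,D in(("top",dt),("scene",d)):
    S=roi(n,D,(.660,.1137),.05,.092,.106)
    A=np.c_[S[:,:2]-[.661,.1137],np.ones(len(S))]; k=np.linalg.lstsq(A,S[:,2],rcond=None)[0]
    print(n,"flange z",k[2]*1000,"tilt",k[:2],len(S),"enc",enc(S))
    K=roi(n,D,(.638,-.069),.02,.108,.13); print(" knob",len(K),np.median(K,0)*1000,enc(K))
    B=roi(n,D,(.638,-.069),.05,.08,.106); print(" lid/bowl",enc(B))
    o=outline_of(n,"saucer"); Z=cloud(n,o[0]["region"],D); Z=Z[(Z[:,2]>.036)&(Z[:,2]<.05)]; print(" saucer",o[0]["p"],cv2.minAreaRect(Z[:,:2].astype(np.float32)*1000))
    o=outline_of(n,"mat"); 
    if o:
        Z=cloud(n,o[0]["region"],D); print(" mat",o[0]["p"],enc(Z))
    for nm,c,z0,z1 in(("cup_a",(.704,.017),.05,.062),("cup_b",(.425,.011),.024,.034)):
        P=roi(n,D,c,.035,z0,z1); print(" ",nm,enc(P) if len(P) else None)
```

```text
t 31.5 tcp [458.8 349.  265.1] jaw -87.8 tooly [-0.001  0.    -1.   ] q6 2.08 w 82.0 F [ 1.1 -1.3  0.3]
  turn about tool y: 0  shift after turn (tool xyz mm): [-89.9 -15.1 292.7]  world [ 101.2 -289.    14.9] before-turn [-89.9 -15.1 292.7]
top flange z 98.04380858416539 tilt [ 0.00446382 -0.00554653] 794 enc (array([659.6, 115.5]), 46.4)
 knob 98 [634.06243461 -67.89981972 117.34342919] (array([635.1, -67.9]), 10.2)
 lid/bowl (array([635.3, -67.8]), 32.8)
 saucer 0.57 ((634.4628295898438, -69.1058349609375), (104.09191131591797, 64.50589752197266), 21.91288948059082)
 mat 0.79 (array([634.2, -68.9]), 60.1)
  cup_a (array([702.2,  17.5]), 24.6)
  cup_b (array([422.7,  11.1]), 24.5)
scene flange z 96.16944981182317 tilt [-0.00039521  0.00399409] 481 enc (array([662.4, 114.5]), 46.9)
 knob 87 [642.52849989 -70.23055341 114.76313728] (array([640. , -68.4]), 11.0)
 lid/bowl (array([639.3, -68.5]), 32.9)
 saucer 0.97 ((637.4429931640625, -69.97566223144531), (105.37603759765625, 66.9979248046875), 22.293054580688477)
 mat 0.92 (array([636.8, -66.9]), 63.5)
  cup_a (array([705.8,  16.9]), 26.1)
  cup_b (array([426. ,   9.6]), 26.9)
```

View pics/end.png

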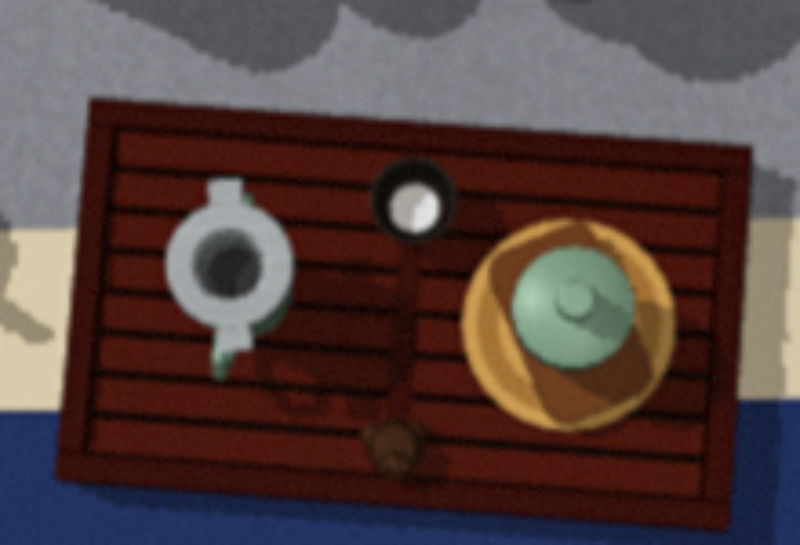

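The top view shows the lid, bowl and saucer concentric on the mat at about (575,320), and the strainer level on the pitcher at about (230,265). The fits agree with what I see, so I'll hand in.

```bash
python3 -c "
from rig import *
print(job_done())"
```

```text
the job is handed in; nothing more can be done
None
```

The tea tray is set and handed in at about 32 s on the robot's clock. `job_done()` gives no verdict, so this rests on my own checks. I placed the saucer on the mat, the bowl in its well, the lid on the bowl, and last the strainer in the pitcher. Each piece was lowered to a light contact (readings of 2 to 9 N) before I let go.

**Last checks, after moving the arm clear:**

| Check | Top camera | Scene camera |
|---|---|---|
| Saucer to mat centre | 0.3 mm | about 3 mm |
| Bowl/lid outline to saucer centre | about 1.5 mm | about 2.4 mm |
| Strainer to pitcher centre | about 2 mm | about 2 mm |
| Strainer flange top, 98 mm expected | 98.0 mm | 96.2 mm |
| Strainer tilt | below 0.01 | below 0.01 |

- **Lid:** right after release, the knob top was at 116.6 mm in the scene camera, against 117 mm expected. In the last check it read 117.3 mm (top) and 114.8 mm (scene).
- **Left in place:** the two small cups measure where they were, within about 1 mm. I only looked at the teapot in pictures, and it was not measured again at the end.

**Disagreements:** the two cameras differ by 2 to 5 mm in x and about 2 mm in height. I mostly went by the scene camera in x, because it agreed with the arm's own readings. The mat and lid fits in the scene view were rougher, because parts were hidden. Nothing was outside the task's limits.

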